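# Lock the filter cover of a cooker hood with its quarter-turn stud

## Robot

A 6-joint arm with a two-finger parallel gripper is mounted at the origin on a cart in front of the work surface, level with it; the furniture and walls round the work are solid. World frame = base frame: x ahead of the robot, y to its left, z up, the work surface at z = 0. Lengths are in m, angles in rad, forces in N, time in s.
With the tool pointing down it reaches from about 0.35 to 0.875 m from the base axis. Payload 4.2 kg.
Tool frame: the origin (TCP) lies midway between the tips of the shut fingers; the grasp point (between the pads) lies 19 mm behind it; x points along the fingers, z is the direction in which the jaws open and shut, and the axes are right-handed (so a half turn about x gives the same grasp; the last joint's range is limited). The gripper opens to 85 mm and grips with 20 to 120 N. Pads are 22 mm wide; open, the fingers measure 114 mm over their backs; the gripper's body (76 mm by 85 mm) begins 54 mm behind the grasp point. The pads swing forward as they close: fully open they stand 13 mm farther back than shut.
Start: joints at [1.487, 0.385, 0.008, 0, -1.194, -0.259], TCP at [0.21, 0.589, 0.195] pointing down, gripper open.
Joint ranges: [-3.14, 3.14], [-1.21, 2.06], [-1.07, 1.41], [-3.16, 2.05], [-2.99, -0.16], [-3.1, 3.1]. Speed limits (rad/s): [2.79, 2.79, 3.14, 3.14, 3.14, 3.14].

## Interface

Orientations are given as a 3x3 rotation matrix whose columns are the frame's x, y, z axes.
In Python, from bench import monitor, viewer, workorder gives the robot as it stands. The module is installed in compiled form; this text tells all that it offers.
- The arm moves only by the tool step_arm, never from a script. Its argument "plan" is a list that holds one entry, the list of rows, each a list of 7 numbers: the shift along the tool's x, y, z in mm, then the turn, a rotation vector about the tool's x, y, z in degrees, then the finger opening in mm, from 0 to 85.4. In form: [[[dx, dy, dz, ax, ay, az, grip], ...]]. A call has 1 to 12 rows; each row is the pose to reach, as a shift and turn from the pose measured when the call began, along the tool's axes at that moment; what a row does not reach only later rows make up. A row lasts 1/12 s, in which the tool goes at most 41.7 mm and 7.16 degrees, less where a joint would pass 70% of its speed; a pose out of reach is approached as far as the arm can. A call with a gripper value outside its range is refused whole. The fingers move at their own pace and stop on an object; "grip_force" is the grip in N (left out, the last holds). Time passes only in rows, so rows that repeat a pose let the fingers close. It gives the time, the measured TCP pose, the force and the opening at its end, in the units of the state.
- monitor.get_state(): the state, without advancing time (a new reading comes with each control period).
- viewer.snapshot(name): name is "scene" or "side" or "wrist"; returns (picture, depth): 480x640x3 uint8, red, green, blue; 480x640 float32, m along the optical axis (not along the pixel's ray), 0 where there is no reading.
- viewer.camera_params(name): a dict with "fx", "fy", "cx", "cy" (pixels), "R" (3x3) and "t" (3): a world point X has camera coordinates R X + t. Camera axes: x right, y down, z forward; pixel columns grow to the right and rows downward; lengths in m; the calibration is good to about 2 mm. A picture is of the moment at which its call begins: read the wrist's pose just before it. camera_params takes no time and is no camera call; for the wrist camera it gives the pose at the moment of the call.
- workorder.sign_off(): hands the job in, once; it reports no verdict.
The state is a dict: "time": time; "joints": joint angles; "qd": joint speeds; "tau": joint torques, N m; "tcp_pos": TCP position; "orientation": TCP orientation; "force": force on the tool from outside, world axes, zero at the start; "torque": the same for the moment, N m; "width": finger opening in m.
Only numpy, scipy, OpenCV 4.12 (cv2) and the standard library are available. Lean on these libraries where they do the work, as an engineer would, in place of code of your own. Each camera call takes 0.05 s, during which the arm holds its last target.

## Task

Close the cooker hood's filter housing that lies on the worktop: set the loose steel cover into the opening in its top until it sits flat all round, then press the cover's wing knob in and turn it a quarter turn clockwise so that the stud catches and holds the cover shut by itself. The slot under the cover often sits askew, so feel for it with light pressure before pushing the knob home. Be gentle with the thin sheet metal, without leaning hard on it or forcing the knob at its end stop, and do not disturb the egg cup or the garlic.

Things in the scene. Friction and masses are not known exactly. Their poses are not given: they have to be found in the camera images.
- wing (a point): Centre of the black wing knob on the loose cover: wing 34 mm long (its x axis), 11 thick (y), 24 high (z); grip it across its thickness from above. Below it, moving with it, a collar 26 mm across, 3 thick: its top is 12 mm under this point, its underside 15.5 mm above the cover's plate while the knob is up. The whole cover (about 0.3 kg) can be carried by it.
- stud (a joint): How far the knob is pushed in, m: 0 up, 0.0133 at its stop. A spring pushes it up, about 3 N at 0 and 9.7 N at the stop. 0.010 when locked. The stud's cross pin under the plate is 31 mm long, 5 thick, parallel to the wing. With the cover seated but the pin off the slot, the pin lands on the bridge at about 0.001; in line with the slot it goes all the way.
- stud_turn (a joint): Angle of the wing to the cover's x axis, rad, counter-clockwise positive from above; turns with light friction, under 0.1 N m also under load, until the end stop. Starts between -0.4 and 0.4. Locking takes it about 1.57 negative (clockwise) from the angle at which it entered the slot.
- cover_mid (a point): Middle of the underside of the loose cover's plate: x short side, y long side, z up. Plate 92 x 116 x 3 mm; below it a skirt, 76 x 100 outside, 14 deep (lowest 5 mm turned in by 1.5), enters the opening with 1.5 mm spare on each side until the plate lies on the housing. Wing centre 33.5 mm above this point when up. The cover lies on its skirt on the worktop; it fits either way round.
- housing: Fixed white steel box, 150 (x) x 190 (y) x 75 mm high, origin at the centre of its underside, z up; a duct stub stands out 20 mm at its +x side. Opening 79 (x) x 103 (y) mm in the middle of its top face, holding a dark filter and, in the middle, a steel bridge. The thin metal bears 60 N of contact in all, which counts jamming and twisting; the spring needs only 10 N.
- bridge (a point): Middle of the slot in the steel bridge, on the bridge's top, 9 mm under the housing's top face; axes as the housing's. Slot 35 x 8.4 mm along x, but the bridge may sit askew by up to 0.55 rad either way, firmly. Pushed fully to its stop the pin passes under a lip and turns clockwise (from above) a quarter turn to an end stop; let go, it springs up 3 to 4 mm into its seat: locked.
- egg_cup: Egg cup, 48 mm across, 52 mm high, standing between the cover and the housing; origin at the centre of its underside. To be left alone.
- garlic: Bulb of garlic, about 50 mm, between the cover and the housing, farther from the robot; origin under its centre. To be left alone.
There are look-alikes about, which are no part of the job. There is more than one size of the part that bears wing; the job needs the larger.

How it is judged:
On the way:
1. the cover sits flat in the opening (horizontal distance between cover_mid and housing below 0.004 m and z of cover_mid in the frame of housing below 0.0765 m and angle between the x axis of cover_mid and the x axis of housing, either way round below 0.1 rad and angle between cover_mid's own z axis and vertical below 0.04 rad), for 0.1 s.
At the end, for the whole second after the job is handed in: The cover sits flat in the opening (within 4 mm of its middle, plate on the top face to 1.5 mm), the wing is across the housing's x axis (within 0.7 rad of its y axis) and sprung up into its seat, 10 mm (within 1.3 mm) below its free height, holding by itself (all of step 1 and angle between the x axis of wing and the y axis of housing, either way round below 0.7 rad and z of wing in the frame of cover_mid between 0.0222 and 0.0248 m); the robot touches nothing.
It fails at once if the cover and its stud press on the housing with more than 60 N (contact force between cover and housing above 60 N).
It fails at once if the egg cup is moved by more than 30 mm (distance of egg_cup from where it was at the start of the episode above 0.03 m).
It fails at once if the garlic is moved by more than 30 mm (distance of garlic from where it was at the start of the episode above 0.03 m).
It also fails if it takes over 67 s, if anything falls off the work surface, if the arm or the gripper's body presses on something with over 40 N, if the wrist force passes 120 N, or if a joint passes its speed limit or range.

## Working session

There is one attempt and no reset: what is moved stays moved. The work goes in short steps, Python scripts to look and compute and a tool call to move; the robot and the scene stay as the last step left them, time stands still between calls to the robot, and variables do not carry over. Pictures are saved under pics/ and viewed, and the job is handed in when it is done.

Besides the shell and the picture viewer there is one more tool, called after "Call:" as name(argument=value, ...) on one line, values as JSON. step_arm: Moves the arm, as the interface text tells. Its arguments: {"type":"object","properties":{"plan":{"type":"array"},"grip_force":{"type":"number"}},"required":["plan"]}

```bash
mkdir -p pics; cat > h.py <<'E'
import numpy as np, cv2
from bench import monitor, viewer, workorder
def snap(n,f=None):
    p=viewer.camera_params(n); im,d=viewer.snapshot(n)
    if f: cv2.imwrite('pics/'+f,im[:,:,::-1])
    return im,d,p
def pt(p,u,v,d):
    c=np.array([(u-p['cx'])/p['fx']*d,(v-p['cy'])/p['fy']*d,d]); return np.array(p['R']).T@(c-np.array(p['t']))
def ray(p,u,v,z):
    R=np.array(p['R']);o=-R.T@np.array(p['t']);r=R.T@np.array([(u-p['cx'])/p['fx'],(v-p['cy'])/p['fy'],1]);return o+r*(z-o[2])/r[2]
def proj(p,X):
    c=np.array(p['R'])@np.array(X)+np.array(p['t']);return p['fx']*c[0]/c[2]+p['cx'],p['fy']*c[1]/c[2]+p['cy']
E
python3 - <<'E'
from h import *
np.set_printoptions(precision=4,suppress=True)
s=monitor.get_state();print(s)
for n in ['scene','side','wrist']:
    im,d,p=snap(n,n+'0.png');np.savez('pics/'+n+'0.npz',im=im,d=d,**p);print(n,p)
E
```

```text
{'time': 0.0, 'joints': array([ 1.4866,  0.3856,  0.0066, -0.0005, -1.194 , -0.2586]), 'qd': array([-0.0001,  0.0004, -0.0005,  0.0022,  0.0014, -0.0007]), 'tau': array([  0.0003, -39.2287,  18.8398,   4.186 ,  -0.0047,  -0.    ]), 'tcp_pos': array([0.2098, 0.588 , 0.1942]), 'orientation': array([[-0.0006,  0.9418, -0.3363],
       [-0.0021, -0.3363, -0.9418],
       [-1.    ,  0.0001,  0.0022]]), 'force': array([-0.4972, -0.3934,  0.4552]), 'torque': array([ 0.0385,  0.0046, -0.0018]), 'width': 0.08551276428884881}
scene {'fx': 491.7402041781115, 'fy': 491.7402041781115, 'cx': 322.9730491826429, 'cy': 241.01834005074264, 'R': array([[ 0.5072, -0.8618,  0.0061],
       [-0.64  , -0.3814, -0.667 ],
       [ 0.5772,  0.3344, -0.745 ]]), 't': array([-0.3123,  0.3838,  0.5983])}
side {'fx': 488.61327801217595, 'fy': 488.61327801217595, 'cx': 313.31699740497356, 'cy': 249.50640234746626, 'R': array([[-0.816 , -0.578 ,  0.0063],
       [-0.3454,  0.4789, -0.8071],
       [ 0.4635, -0.6608, -0.5904]]), 't': array([0.4218, 0.2815, 0.6188])}
wrist {'fx': 425.8649547752109, 'fy': 425.8649547752109, 'cx': 307.8121783330859, 'cy': 239.88143891132827, 'R': array([[-0.3352, -0.9421,  0.003 ],
       [-0.9015,  0.3217,  0.2895],
       [-0.2737,  0.0944, -0.9572]]), 't': array([ 0.6241, -0.0364,  0.3808])}
```

View pics/scene0.png

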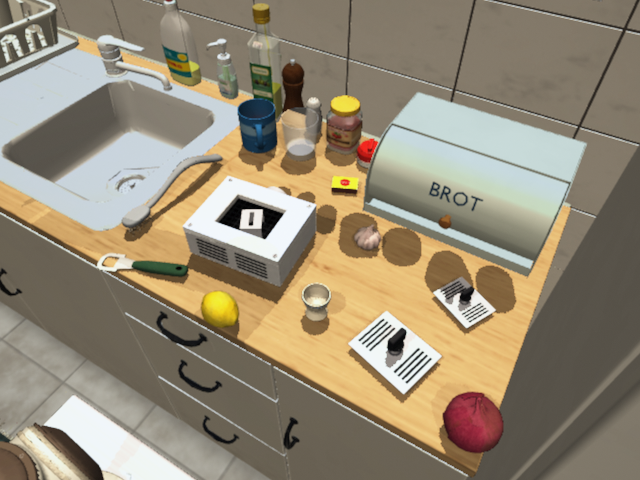

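View pics/side0.png

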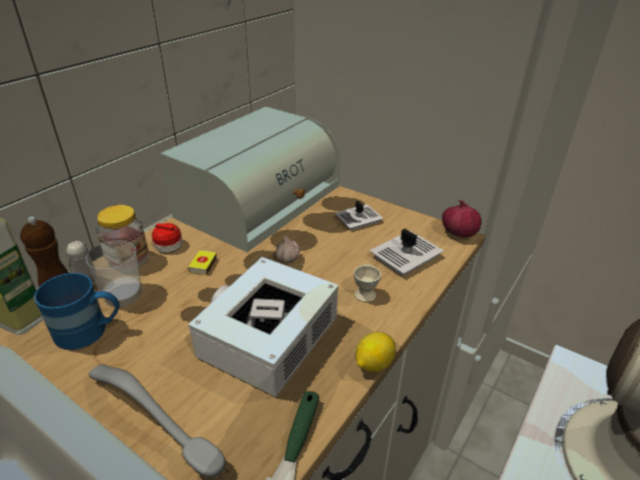

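View pics/wrist0.png

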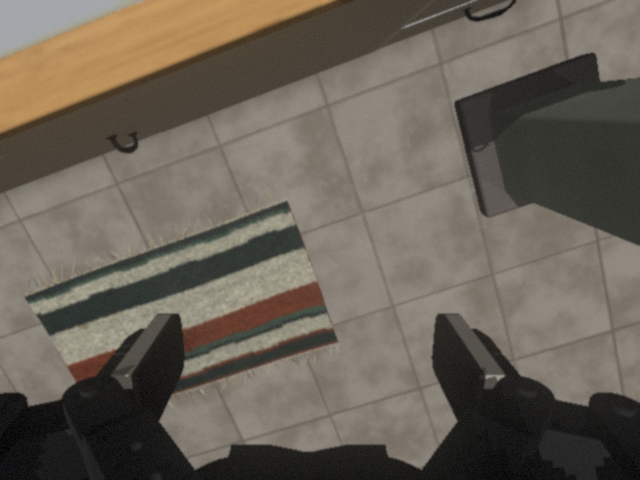

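The scene view shows two covers with a wing knob: the larger at (395,350) and a smaller look-alike at (463,302). The housing is at (252,225), with its bridge slot at about (251,220). The egg cup is at (316,300) and the garlic at (368,237). By the description I choose the cover at (395,350) and check it in a crop.

```bash
python3 - <<'E'
import cv2,numpy as np
a=cv2.imread('pics/scene0.png');b=cv2.imread('pics/side0.png')
r=lambda i,x,y,w,h:cv2.resize(i[y:y+h,x:x+w],(400,300),interpolation=cv2.INTER_CUBIC)
o=np.vstack([np.hstack([r(a,340,270,160,120),r(a,180,170,144,108)]),np.hstack([r(b,330,190,120,90),r(b,190,250,160,120)])])
cv2.imwrite('pics/crop0.png',o)
E
```

```text
(no output)
```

View pics/crop0.png

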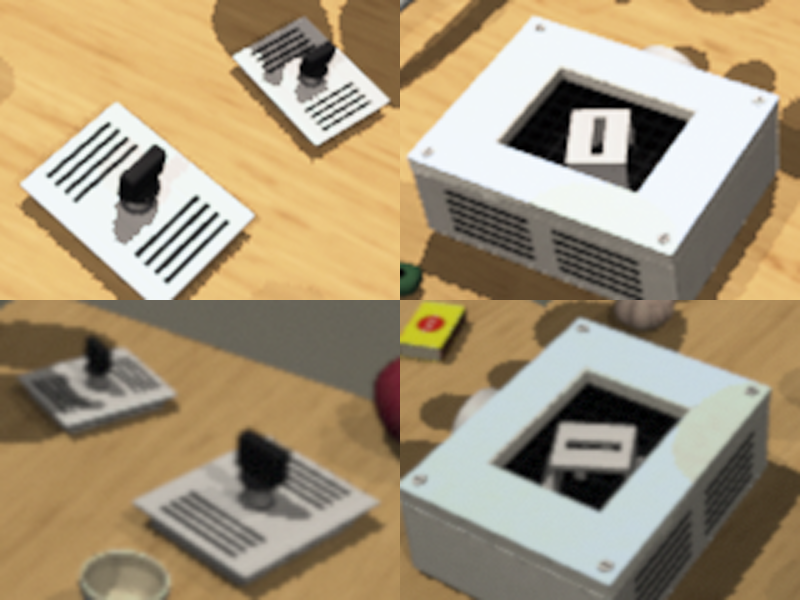

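The crop confirms it: the cover at (395,350) is clearly the bigger plate, with its wing along the short side. The slot is at scene (251,219). Next I measure the corners.

```bash
cat > m0.py <<'E'
from h import *
np.set_printoptions(precision=4,suppress=True)
def quad(m,seed):
    n,l,st,_=cv2.connectedComponentsWithStats(m.astype(np.uint8)); 
    k=l[seed[1],seed[0]]; m=(l==k).astype(np.uint8)
    m=cv2.morphologyEx(m,cv2.MORPH_CLOSE,np.ones((9,9)))
    c=max(cv2.findContours(m,0,cv2.CHAIN_APPROX_NONE)[0],key=cv2.contourArea); h=cv2.convexHull(c)
    q=cv2.approxPolyN(h,4,ensure_convex=True) if hasattr(cv2,'approxPolyN') else cv2.approxPolyDP(h,8,True)
    return q.reshape(-1,2).astype(float),cv2.contourArea(c)
def rect(p,q,z):
    P=np.array([ray(p,u,v,z)[:2] for u,v in q]);c=P.mean(0);L=np.linalg.norm(np.roll(P,-1,0)-P,axis=1)
    return P,c,L
E
python3 - <<'E'
from m0 import *
def load(n):
    z=np.load('pics/'+n+'0.npz');return z['im'],z['d'],{k:z[k] for k in('fx','fy','cx','cy','R','t')}
for n,cs,hs,lo in (('scene',(360,343),(225,190),200),('side',(385,250),(250,350),None)):
    im,d,p=load(n)
    hsv=cv2.cvtColor(im,cv2.COLOR_RGB2HSV);print(n,hsv[cs[1],cs[0]],hsv[hs[1],hs[0]],d[cs[1],cs[0]],pt(p,*cs,d[cs[1],cs[0]]),pt(p,*hs,d[hs[1],hs[0]]))
    # points by height map
    v,u=np.mgrid[0:480,0:640];X=np.stack([(u-p['cx'])/p['fx']*d,(v-p['cy'])/p['fy']*d,d],-1)
    W=(X-p['t'])@p['R'];
    m=(d>0)&(abs(W[...,2]-.075)<.006)
    for name,mm,seed,z in (('hous',m&(hsv[...,1]<60),hs,.075),('cov',(hsv[...,1]<60)&(abs(W[...,2]-.017)<.012)&(d>0),cs,.017)):
        q,a=quad(mm,seed);P,c,L=rect(p,q,z);print(name,q.tolist(),a,'\n',P,c,L)
    # wing: dark, height>.03
    win=np.zeros_like(m)
    cx,cy=(395,342) if n=='scene' else (408,240)
    win[cy-28:cy+28,cx-28:cx+28]=1
    w=win&(hsv[...,2]<60)&(W[...,2]>.03)
    print('wing',w.sum(),W[w].min(0),W[w].max(0),np.median(W[w],0))
    top=w&(W[...,2]>.05);print('top',top.sum(),W[top].mean(0)); 
    if top.sum()>5: print(np.linalg.svd(W[top][:,:2]-W[top][:,:2].mean(0),full_matrices=False)[2])
    # bridge
    sx,sy=(251,220) if n=='scene' else (266,309)
    win=np.zeros_like(m);win[sy-18:sy+18,sx-22:sx+22]=1
    b=win&(hsv[...,2]>120)&(abs(W[...,2]-.066)<.008)
    q,a=quad(b,(sx+12,sy) if n=='scene' else (sx,sy-6));P,c,L=rect(p,q,.066);print('bridge',q.tolist(),a,c,L,W[b].mean(0),'\n',P)
    e=P-np.roll(P,-1,0);print('edge angles',np.degrees(np.arctan2(e[:,1],e[:,0])))
E
```

```text
scene [ 90   5 247] [101   8 250] 0.7787255 [ 0.4346 -0.1745  0.0161] [0.5625 0.1839 0.075 ]
hous [[317.0, 205.0], [277.0, 264.0], [180.0, 228.0], [227.0, 176.0]] 6432.5 
 [[ 0.6166  0.0138]
 [ 0.4633 -0.0014]
 [ 0.4438  0.1903]
 [ 0.5964  0.2056]] [0.53   0.1021] [0.1541 0.1926 0.1534 0.1928]
cov [[441.0, 356.0], [403.0, 394.0], [347.0, 344.0], [385.0, 311.0]] 3761.0 
 [[ 0.478  -0.2935]
 [ 0.3911 -0.2683]
 [ 0.422  -0.1579]
 [ 0.5088 -0.1825]] [ 0.45   -0.2256] [0.0905 0.1147 0.0902 0.1152]
wing 271 [ 0.0587 -0.3228  0.0331] [ 0.4661 -0.2178  0.7036] [ 0.4464 -0.2285  0.0543]
top 161 [ 0.4382 -0.2289  0.0733]
[[-0.973  -0.2306]
 [-0.2306  0.973 ]]
bridge [[639.0, 0.0], [639.0, 479.0], [0.0, 479.0], [0.0, 0.0]] 306081.0 [0.8169 0.1213] [1.53   0.7759 1.5026 1.982 ] [0.5317 0.1011 0.067 ] 
 [[ 1.9323 -0.3729]
 [ 0.4144 -0.5649]
 [ 0.0197  0.1031]
 [ 0.9013  1.3199]]
edge angles [   7.2101  -59.4234 -125.9277  121.3416]
side [ 21  17 106] [ 88  19 212] 0.96750355 [ 0.4869 -0.203   0.0187] [0.4929 0.1869 0.0757]
hous [[341.0, 285.0], [273.0, 368.0], [185.0, 327.0], [262.0, 257.0]] 8634.5 
 [[ 0.4659 -0.0049]
 [ 0.4472  0.1927]
 [ 0.6001  0.2083]
 [ 0.6187  0.0122]] [0.5329 0.1021] [0.1985 0.1537 0.197  0.1537]
cov [[445.0, 251.0], [402.0, 274.0], [368.0, 251.0], [409.0, 230.0]] 1385.5 
 [[ 0.3896 -0.2719]
 [ 0.4258 -0.1568]
 [ 0.5136 -0.1825]
 [ 0.4812 -0.2978]] [ 0.4525 -0.2272] [0.1207 0.0915 0.1198 0.0951]
wing 203 [ 0.1546 -0.2336  0.0303] [0.4673 0.5179 0.5898] [ 0.4508 -0.2227  0.0496]
top 96 [ 0.4479 -0.2161  0.0631]
[[-0.3766  0.9264]
 [-0.9264 -0.3766]]
bridge [[284.0, 300.0], [281.0, 317.0], [250.0, 316.0], [254.0, 299.0]] 486.0 [0.535  0.0994] [0.0386 0.0475 0.0388 0.0479] [0.5339 0.1009 0.0676] 
 [[0.5251 0.0699]
 [0.505  0.1029]
 [0.5448 0.1288]
 [0.5653 0.0959]]
edge angles [ -58.7171 -146.9448  121.872    32.8811]
```

Call:
step_arm(plan=[[[-40, 110, 80, 0, 0, 0, 85], [-75, 200, 150, 0, 0, 0, 85], [-75, 465, 350, 0, 0, 0, 85], [-75, 465, 350, 0, 0, 0, 85], [-75, 465, 350, 0, 0, 0, 85], [-75, 465, 350, 0, 0, 0, 85], [-75, 465, 350, 0, 0, 0, 85], [-75, 465, 350, 0, 0, 0, 40], [-75, 465, 350, 0, 0, 0, 40], [-75, 465, 350, 0, 0, 0, 40], [-75, 465, 350, 0, 0, 0, 40], [-75, 465, 350, 0, 0, 0, 40]]])

```text
time: 1.15
tcp_pos: [0.4825, 0.1737, 0.2614]
orientation: [[-0.001, 0.942, -0.336], [-0.001, -0.336, -0.942], [-1.0, -0.0, 0.002]]
force: [0.1, 0.0, 0.2]
width: 0.0397
```

Call:
step_arm(plan=[[[-5, 69, 51, 0, 0, 0, 40], [-5, 69, 51, 0, 0, 0, 40], [-5, 69, 51, 0, 0, 0, 40], [-5, 69, 51, 0, 0, 0, 40], [-5, 69, 51, 0, 0, 0, 40], [-5, 69, 51, 0, 0, 0, 40]]])

```text
time: 1.65
tcp_pos: [0.5297, 0.1033, 0.2662]
orientation: [[-0.001, 0.942, -0.335], [-0.001, -0.335, -0.942], [-1.0, -0.001, 0.002]]
force: [1.2, 1.6, 0.1]
width: 0.04
```

```bash
python3 - <<'E'
from h import *
im,d,p=snap('wrist','wrist1.png');np.savez('pics/wrist1.npz',im=im,d=d,**p);s=monitor.get_state();print(s['tcp_pos'],s['joints'],s['time'])
E
```

```text
[0.52965512 0.10355148 0.26634361] [ 4.94185843e-01  1.95889539e-01 -7.97009243e-02  8.13650481e-04
 -1.29661329e+00  7.35591187e-01] 1.7
```

View pics/wrist1.png

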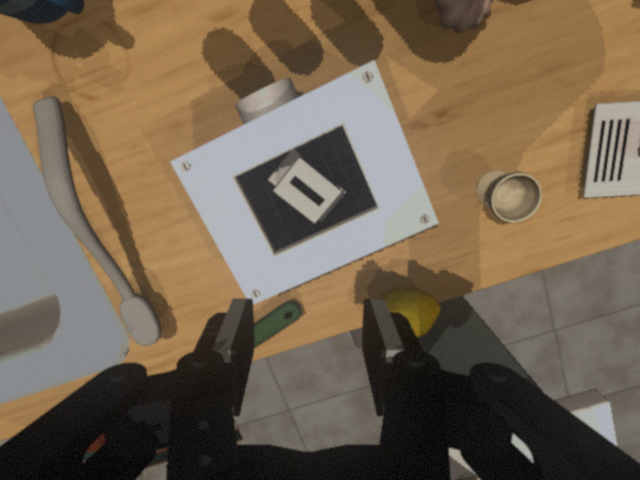

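The wrist view shows the housing's top at (305,180), the opening's corners near (235,178), (343,125), (378,208) and (273,254), and the slot at (307,190), clearly askew. The egg cup is at (513,195).

```bash
python3 - <<'E'
from m0 import *
z=np.load('pics/wrist1.npz');im,d=z['im'],z['d'];p={k:z[k] for k in('fx','fy','cx','cy','R','t')}
g=cv2.cvtColor(im,cv2.COLOR_RGB2GRAY)
hsv=cv2.cvtColor(im,cv2.COLOR_RGB2HSV)
def lay(q,zz,n):
    P,c,L=rect(p,q,zz);e=P-np.roll(P,-1,0);print(n,q.round(1).tolist(),c,L*1e3,(np.degrees(np.arctan2(e[:,1],e[:,0]))%90).round(2))
# housing outline
q,a=quad((g>150)&(hsv[...,1]<60),(215,180));lay(q,.075,'housing')
# opening: dark comp
m=np.zeros(g.shape,np.uint8);m[120:262,230:385]=(g[120:262,230:385]<110)
q,a=quad(m,(258,215));lay(q,.075,'opening')
# slot
win=np.zeros(g.shape,np.uint8);win[175:208,290:325]=1
# upsample
S=6;y0,x0=165,275;c=cv2.resize(im[y0:y0+60,x0:x0+75],None,fx=S,fy=S,interpolation=cv2.INTER_CUBIC);cg=cv2.cvtColor(c,cv2.COLOR_RGB2GRAY)
cv2.imwrite('pics/slot1.png',c[:,:,::-1])
n,l,st,ce=cv2.connectedComponentsWithStats((cg<105).astype(np.uint8));
for k in range(1,n):print(k,st[k],ce[k])
k=l[int((190-y0)*S),int((307-x0)*S)]
ct=max(cv2.findContours((l==k).astype(np.uint8),0,1)[0],key=cv2.contourArea)
b=cv2.boxPoints(cv2.minAreaRect(ct));b=(b+.5)/S-.5+[x0,y0];lay(b,.066,'slot')
P,_,_=rect(p,b,.066);e=P-np.roll(P,-1,0);print(e*1e3)
print('egg',pt(p,513,195,d[195,513]))
E
```

```text
housing [[439.0, 222.0], [250.0, 306.0], [168.0, 160.0], [374.0, 60.0]] [0.5358 0.102 ] [191.4372 152.0744 190.6886 149.2546] [6.   5.77 5.15 6.06]
opening [[377.0, 207.0], [274.0, 254.0], [234.0, 176.0], [342.0, 125.0]] [0.5363 0.102 ] [102.3342  78.7784 102.1506  77.5431] [5.93 5.31 5.24 5.44]
1 [   0    0  104   40 1806] [32.1689 12.4241]
2 [    0     0   450   360 71935] [273.7783 213.618 ]
3 [   92    69   203   175 11687] [192.2427 155.9282]
4 [  0 125   5   9  37] [  1.6757 128.5405]
slot [[289.0, 182.2], [294.5, 175.3], [324.4, 199.0], [318.9, 205.9]] [0.5357 0.1018] [ 7.9523 34.3073  8.0861 34.4718] [31.72 31.88 32.89 31.66]
[[ -4.1815   6.7642]
 [ 29.1308  18.1215]
 [  4.391   -6.79  ]
 [-29.3402 -18.0957]]
egg [ 0.4564 -0.0877  0.0271]
```

View pics/slot1.png

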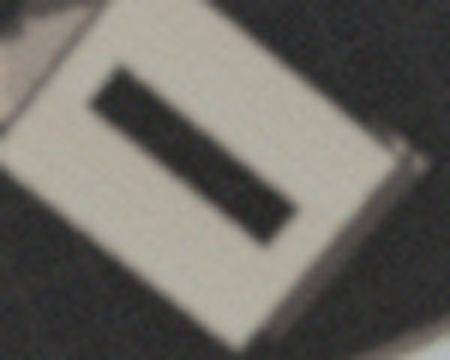

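The slot's yaw is 31.8° and the housing's 5.6°, so the askew angle is about 26°. Wrist, scene and side views agree on the housing centre to within 3 mm per camera. Next I look at the cover from the same tool yaw.

Call:
step_arm(plan=[[[0, 10, 30, 0, 0, 0, 40], [0, 10, 70, 0, 0, 0, 40], [0, 20, 110, 0, 0, 0, 40], [0, 20, 150, 0, 0, 0, 40], [0, 35, 190, 0, 0, 0, 40], [20, 35, 230, 0, 0, 0, 40], [40, 35, 270, 0, 0, 0, 40], [60, 35, 305, 0, 0, 0, 40], [66, 35, 338, 0, 0, 0, 40], [66, 35, 338, 0, 0, 0, 40], [66, 35, 338, 0, 0, 0, 40], [66, 35, 338, 0, 0, 0, 40]]])

```text
time: 2.7
tcp_pos: [0.4501, -0.226, 0.2013]
orientation: [[0.0, 0.943, -0.333], [-0.001, -0.333, -0.943], [-1.0, 0.001, 0.001]]
force: [-0.1, -0.2, -0.3]
width: 0.04
```

```bash
python3 - <<'E'
from h import *
im,d,p=snap('wrist','wrist2.png');np.savez('pics/wrist2.npz',im=im,d=d,**p);s=monitor.get_state();print(s['tcp_pos'],s['joints'],s['time'])
E
```

```text
[ 0.45046256 -0.22561011  0.20149621] [-0.14056901  0.17225731 -0.27432714  0.00156962 -1.12343364  1.37206943] 2.75
```

View pics/wrist2.png

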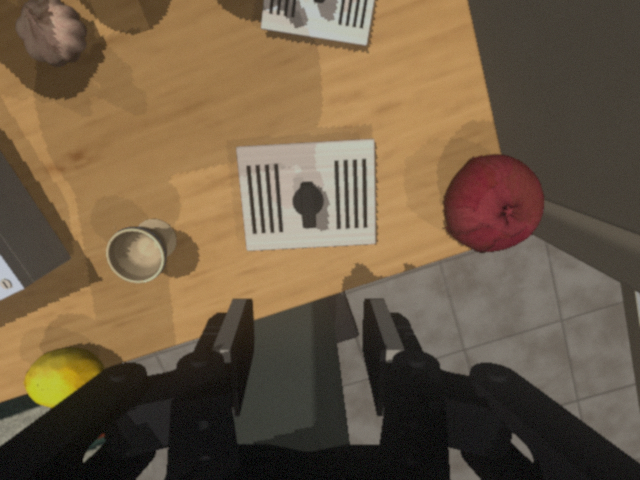

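The wrist view shows the large cover with corners near (238,147), (374,140), (377,243) and (246,250). The black wing is at (309,207), nearly upright in the image. The egg cup is at (138,254) and the onion at (495,205).

```bash
python3 - <<'E'
from m0 import *
z=np.load('pics/wrist2.npz');im,d=z['im'],z['d'];p={k:z[k] for k in('fx','fy','cx','cy','R','t')}
g=cv2.cvtColor(im,cv2.COLOR_RGB2GRAY);hsv=cv2.cvtColor(im,cv2.COLOR_RGB2HSV)
m=np.zeros(g.shape,np.uint8);m[130:260,230:385]=(g>105)[130:260,230:385]&(hsv[130:260,230:385,1]<50)
q,a=quad(m,(340,240));P,c,L=rect(p,q,.017);e=P-np.roll(P,-1,0);print('cover',q.tolist(),c,L*1e3,(np.degrees(np.arctan2(e[:,1],e[:,0]))%90))
S=6;y0,x0=165,275;cc=cv2.resize(im[y0:y0+75,x0:x0+75],None,fx=S,fy=S,interpolation=cv2.INTER_CUBIC);cg=cv2.cvtColor(cc,cv2.COLOR_RGB2GRAY)
cv2.imwrite('pics/wing2.png',cc[:,:,::-1])
v,u=np.mgrid[0:480,0:640];X=np.stack([(u-p['cx'])/p['fx']*d,(v-p['cy'])/p['fy']*d,d],-1);W=(X-p['t'])@p['R']
w=np.zeros(g.shape,bool);w[165:240,275:350]=1
t=w&(W[...,2]>.052)&(W[...,2]<.07)&(g<70);print(t.sum(),W[t].mean(0),W[t].max(0),W[t].min(0))
r=cv2.minAreaRect((W[t][:,:2]*1e3).astype(np.float32));print(r,cv2.boxPoints(r))
_,_,V=np.linalg.svd(W[t][:,:2]-W[t][:,:2].mean(0),full_matrices=False);print(np.degrees(np.arctan2(V[0,1],V[0,0])))
E
```

```text
cover [[374.0, 243.0], [246.0, 250.0], [236.0, 147.0], [374.0, 139.0]] [ 0.4541 -0.2272] [114.7471  90.6618 115.2298  90.6498] [73.8519 73.4894 73.8438 73.1843]
571 [ 0.456  -0.2278  0.0594] [ 0.4715 -0.2196  0.0616] [ 0.4383 -0.2362  0.0522]
((455.0782165527344, -227.3843536376953), (10.917083740234375, 32.678871154785156), 74.87791442871094) [[ 437.8806 -228.3913]
 [ 469.4279 -236.9165]
 [ 472.2759 -226.3774]
 [ 440.7286 -217.8522]]
165.59586969069827
```

View pics/wing2.png

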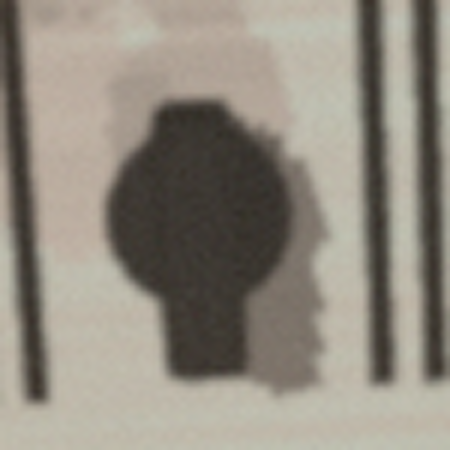

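The wing's centre is at about (0.453,-0.227) and its yaw is about -15°. The cover's yaw is -16.4°, and the sizes match (115 x 91 mm, wing 33 x 11 mm). The vector from cover to housing agrees between cameras to about 1.5 mm. I go down to grasp.

Call:
step_arm(plan=[[[40, 3, 0, -4, 0, 0, 40], [80, 3, 0, -4, 0, 0, 40], [110, 3, 0, -4, 0, 0, 40], [130, 3, 0.5, -4, 0, 0, 40], [140, 3, 0.5, -4, 0, 0, 40], [148, 3, 0.5, -4, 0, 0, 40], [154, 3, 0.5, -4, 0, 0, 40], [158, 3, 0.5, -4, 0, 0, 40], [161, 3, 0.5, -4, 0, 0, 40], [163, 3, 0.5, -4, 0, 0, 40], [164, 3, 0.5, -4, 0, 0, 40], [164, 3, 0.5, -4, 0, 0, 40]]])

```text
time: 3.75
tcp_pos: [0.4535, -0.2275, 0.0378]
orientation: [[0.001, 0.964, -0.266], [-0.002, -0.266, -0.964], [-1.0, 0.002, 0.001]]
force: [0.5, -0.3, -0.2]
width: 0.0402
```

```bash
python3 - <<'E'
from h import *
im,d,p=snap('side','side3.png');cv2.imwrite('pics/side3c.png',cv2.resize(im[170:290,330:490,::-1],(640,480),interpolation=cv2.INTER_CUBIC));s=monitor.get_state();print(s['tcp_pos'],s['force'],s['time'])
E
```

```text
[ 0.45350249 -0.22748123  0.03791668] [-0.56358069  0.03254064 -0.20840291] 3.8
```

View pics/side3c.png

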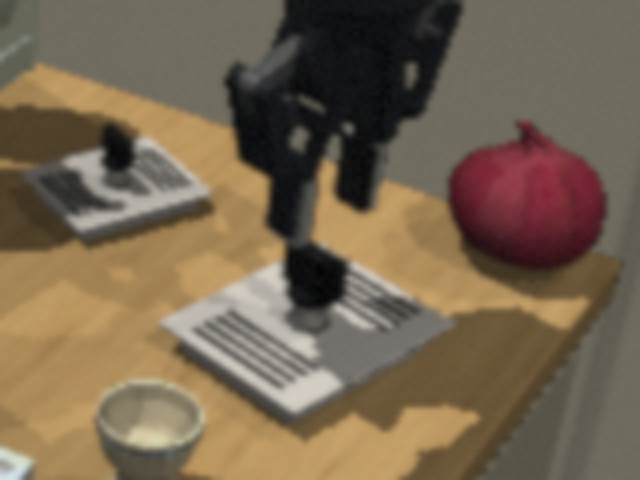

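```bash
python3 - <<'E'
from h import *
p=viewer.camera_params('side')
c=lambda X:[round((a-b)*4) for a,b in zip(proj(p,X),(330,170))]
for z in(.038,.05,.06): print(z,c((.4535+.27*.02,-.2275+.02*.96,z)),c((.4535-.27*.02,-.2275-.02*.96,z)))
print('wingtop',c((.453,-.2272,.0595)),'tcp',c((.4535,-.2275,.038)),'plate corner',c((.4258,-.1568,.017)))
E
```

```text
0.038 [280, 303] [335, 273]
0.05 [283, 282] [339, 253]
0.06 [285, 265] [341, 236]
wingtop [314, 252] tcp [308, 288] plate corner [288, 416]
```

```bash
python3 - <<'E'
from h import *
im,d,p=snap('wrist','w4.png')
im2,d2,p2=snap('scene');a=cv2.resize(im2[280:400,320:480,::-1],(640,480),interpolation=cv2.INTER_CUBIC)
cv2.imwrite('pics/both4.png',np.hstack([cv2.resize(im[160:460,110:510,::-1],(400,300)),cv2.resize(a,(400,300))]))
p=viewer.camera_params('side');i,d,p=snap('side')
for v in range(215,255,3):
  print(v,[('%.3f'%d[v,u] if d[v,u]>0 else '-') for u in range(398,426,3)],[tuple(pt(p,u,v,d[v,u]).round(3)) for u in (404,407)])
E
```

```text
215 ['0.900', '0.875', '0.893', '0.888', '1.107', '1.106', '0.941', '0.936', '0.928', '0.941'] [(np.float64(0.455), np.float64(-0.198), np.float64(0.115)), (np.float64(0.449), np.float64(-0.198), np.float64(0.117))]
218 ['0.903', '0.904', '0.896', '0.900', '1.095', '1.094', '0.943', '0.939', '0.930', '1.096'] [(np.float64(0.454), np.float64(-0.198), np.float64(0.109)), (np.float64(0.451), np.float64(-0.205), np.float64(0.106))]
221 ['0.908', '0.902', '0.903', '0.900', '1.083', '1.086', '1.084', '0.941', '0.936', '1.084'] [(np.float64(0.455), np.float64(-0.201), np.float64(0.1)), (np.float64(0.449), np.float64(-0.202), np.float64(0.102))]
224 ['0.912', '0.906', '0.906', '0.906', '1.077', '1.075', '1.074', '1.076', '1.074', '1.076'] [(np.float64(0.454), np.float64(-0.2), np.float64(0.094)), (np.float64(0.449), np.float64(-0.203), np.float64(0.094))]
227 ['0.917', '0.907', '0.907', '0.911', '1.066', '1.065', '1.068', '1.066', '1.069', '1.066'] [(np.float64(0.452), np.float64(-0.199), np.float64(0.089)), (np.float64(0.449), np.float64(-0.205), np.float64(0.087))]
230 ['1.053', '0.921', '
[... 1202 characters left out ...]
6)), (np.float64(0.155), np.float64(0.518), np.float64(0.59))]
248 ['0.972', '0.973', '0.958', '0.954', '0.961', '0.973', '0.974', '0.974', '0.973', '0.974'] [(np.float64(0.455), np.float64(-0.22), np.float64(0.028)), (np.float64(0.449), np.float64(-0.22), np.float64(0.03))]
251 ['0.966', '0.964', '0.965', '0.962', '0.965', '0.965', '0.963', '0.961', '0.966', '0.966'] [(np.float64(0.455), np.float64(-0.222), np.float64(0.019)), (np.float64(0.449), np.float64(-0.223), np.float64(0.021))]
254 ['0.955', '0.955', '0.955', '0.956', '0.955', '0.957', '0.959', '-', '0.956', '0.955'] [(np.float64(0.45), np.float64(-0.212), np.float64(0.02)), (np.float64(0.445), np.float64(-0.215), np.float64(0.02))]
```

View pics/both4.png

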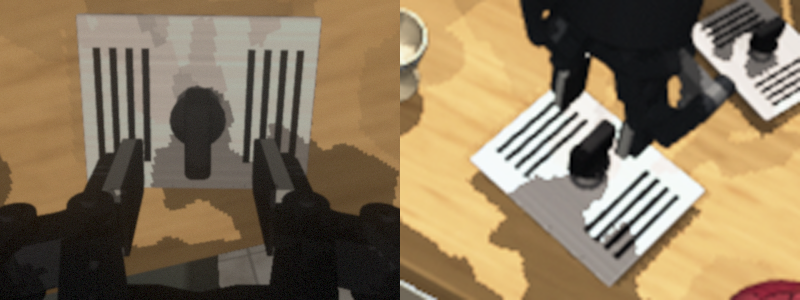

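```bash
python3 - <<'E'
from h import *
im,d,p=snap('wrist');s=monitor.get_state();R=s['orientation'];T=s['tcp_pos'];print(T,s['width'])
v,u=np.mgrid[0:480,0:640];X=np.stack([(u-p['cx'])/p['fx']*d,(v-p['cy'])/p['fy']*d,d],-1);W=(X-p['t'])@p['R'];L=(W-T)@R*1e3
for uu,vv in((238,303),(240,310),(245,310),(372,303),(366,310),(240,330),(240,370),(235,400)):print(uu,vv,L[vv,uu].round(1),W[vv,uu].round(3))
print([proj(p,T+R@np.array([a,0,b])) for a,b in((0,.02),(0,-.02),(-.02,.02),(-.04,.02))])
E
```

```text
[ 0.45338794 -0.22744027  0.03775136] 0.039620016564997265
238 303 [-45.7  12.  -24.2] [ 0.471 -0.207  0.083]
240 310 [-51.9  12.5 -22.5] [ 0.471 -0.209  0.09 ]
245 310 [-51.   12.  -21.1] [ 0.47  -0.21   0.089]
372 303 [-46.5  12.4  21.5] [ 0.46  -0.251  0.084]
366 310 [-47.1  10.1  19.5] [ 0.458 -0.249  0.085]
240 330 [-65.3  12.5 -20.5] [ 0.471 -0.211  0.103]
240 370 [-69.4   1.5 -20.4] [ 0.46  -0.208  0.107]
235 400 [-74.8  -4.8 -21.3] [ 0.454 -0.205  0.112]
[(np.float64(352.456590510475), np.float64(283.813539730287)), (np.float64(264.1921905933018), np.float64(283.75924016442957)), (np.float64(357.42495937473893), np.float64(302.83383840587226)), (np.float64(363.6226599573906), np.float64(326.56036101408284))]
```

Side and wrist depth both put the fingertips at z ≈ 0.08, about 43 mm above where the reported TCP (0.038) would place them. Before going lower I narrow the fingers to 18 mm, still clear of the 11 mm wing, and re-measure the tips.

Call:
step_arm(plan=[[[0, 0, 0, 0, 0, 0, 18], [0, 0, 0, 0, 0, 0, 18], [0, 0, 0, 0, 0, 0, 18], [0, 0, 0, 0, 0, 0, 18]]])

```text
time: 4.33
tcp_pos: [0.4534, -0.2274, 0.0378]
orientation: [[0.001, 0.964, -0.266], [-0.002, -0.266, -0.964], [-1.0, 0.002, 0.001]]
force: [-0.0, -0.6, -0.6]
width: 0.0179
```

```bash
cat > tips.py <<'E'
from h import *
im,d,p=snap('wrist');s=monitor.get_state();R=s['orientation'];T=s['tcp_pos'];print(T,s['width'],s['force'])
v,u=np.mgrid[0:480,0:640];X=np.stack([(u-p['cx'])/p['fx']*d,(v-p['cy'])/p['fy']*d,d],-1);W=(X-p['t'])@p['R'];L=(W-T)@R*1e3
a=cv2.resize(im[160:460,110:510,::-1],(400,300));
im2,d2,p2=snap('side');b=cv2.resize(im2[170:290,330:490,::-1],(400,300),interpolation=cv2.INTER_CUBIC)
cv2.imwrite('pics/tips_%d.png'%(s['time']*100),np.hstack([a,b]));print('tips_%d.png'%(s['time']*100))
m=(L[...,0]>-75)&(abs(L[...,1])<16)&(abs(L[...,2])<40)&(d>0)&(W[...,2]>.065)
for sg in(-1,1):
    k=m&(sg*L[...,2]>4);x=L[k]; print('wrist tip',k.sum(),x[:,0].max(),np.percentile(x[:,0],98),np.median(x[x[:,0]>-60],0))
X=np.stack([(u-p2['cx'])/p2['fx']*d2,(v-p2['cy'])/p2['fy']*d2,d2],-1);W=(X-p2['t'])@p2['R'];L=(W-T)@R*1e3
m=(L[...,0]>-75)&(abs(L[...,1])<25)&(abs(L[...,2])<40)&(d2>0)&(W[...,2]>.065)
x=L[m];
if len(x):print('side tip',len(x),np.percentile(x[:,0],[90,95,98,100]))
E
python3 tips.py; ls -t pics|head -1
```

```text
[ 0.4534059  -0.22743418  0.03777044] 0.01792246759680651 [ 1.10727617 -0.02266887  0.63861697]
tips_438.png
wrist tip 2705 -34.994553835095 -40.05407880210737 [-51.19658566   8.46533752 -13.66669551]
wrist tip 2723 -35.81625138481881 -40.31312748580724 [-51.2741822    8.43250999  12.8263649 ]
side tip 314 [-43.52710488 -39.99992511 -38.75821755 -36.81688894]
tips_438.png
```

View pics/tips_438.png

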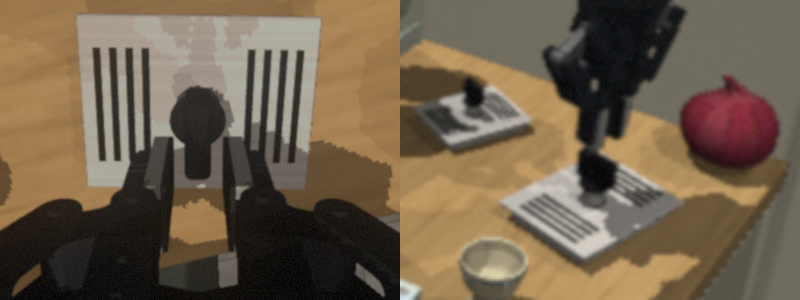

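With 18 mm opening the tips measure 38 mm behind the reported TCP in both views, so z ≈ 0.076. The reported TCP is therefore off along the tool axis by about 38 mm, and I go by vision. Down 34 mm with the fingers at 28, then check again.

Call:
step_arm(plan=[[[0, 0, 0, 0, 0, 0, 28], [0, 0, 0, 0, 0, 0, 28], [8, 0, 0, 0, 0, 0, 28], [16, 0, 0, 0, 0, 0, 28], [22, 0, 0, 0, 0, 0, 28], [27, 0, 0, 0, 0, 0, 28], [31, 0, 0, 0, 0, 0, 28], [34, 0, 0, 0, 0, 0, 28], [34, 0, 0, 0, 0, 0, 28], [34, 0, 0, 0, 0, 0, 28]]])

```text
time: 5.27
tcp_pos: [0.4534, -0.2275, 0.0036]
orientation: [[0.001, 0.964, -0.266], [-0.002, -0.266, -0.964], [-1.0, 0.001, 0.001]]
force: [0.5, -1.4, -0.5]
width: 0.0278
```

```bash
sed -i 's/W\[...,2\]>.065/W[...,2]>.032/' tips.py; python3 tips.py; cp $(ls -t pics/tips_*|head -1) pics/t5.png
```

```text
[ 0.45362174 -0.22753614  0.00384923] 0.028242189169958947 [ 0.50073586 -0.55465005  0.88447426]
tips_531.png
wrist tip 4215 -28.35316614622313 -31.197798649926316 [-49.90100412   7.42928063 -14.3168921 ]
wrist tip 3914 -29.48023437823286 -31.206315608527323 [-47.7222786    7.61835212  13.63380874]
side tip 425 [-40.34136263 -35.65398444 -32.94627164 -29.04434482]
```

View pics/t5.png

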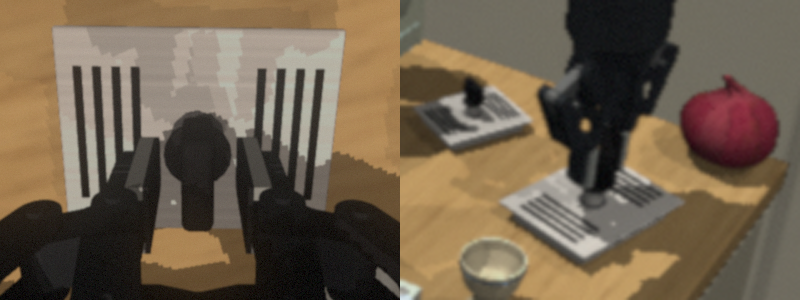

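The fingers straddle the wing centrally, with the tips at about 0.042. I go 3 mm lower and close gently.

Call:
step_arm(plan=[[[1.5, 0, 0, 0, 0, 0, 28], [3, 0, 0, 0, 0, 0, 28], [3, 0, 0, 0, 0, 0, 20], [3, 0, 0, 0, 0, 0, 14], [3, 0, 0, 0, 0, 0, 8], [3, 0, 0, 0, 0, 0, 8], [3, 0, 0, 0, 0, 0, 8], [3, 0, 0, 0, 0, 0, 8], [3, 0, 0, 0, 0, 0, 8]]], grip_force=50)

```text
time: 6.12
tcp_pos: [0.4537, -0.2275, 0.0011]
orientation: [[0.002, 0.964, -0.266], [-0.002, -0.266, -0.964], [-1.0, 0.002, 0.001]]
force: [-0.7, 0.2, 1.9]
width: 0.0099
```

```bash
python3 tips.py; cp $(ls -t pics/tips_*|head -1) pics/t6.png
```

```text
[ 0.45376669 -0.22754402  0.00113954] 0.009728265029148395 [0.24633408 1.32784875 1.78056736]
tips_616.png
wrist tip 2763 -31.91056484086236 -40.2235375997269 [-54.87371579   8.39047053  -8.8186842 ]
wrist tip 2548 -31.659266595358275 -40.17100340427443 [-52.97366187  10.11835527   9.33738805]
side tip 298 [-38.80908049 -36.72051392 -35.3030662  -33.59907183]
```

View pics/t6.png

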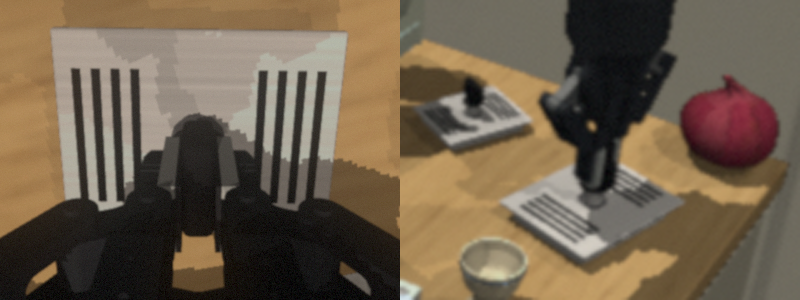

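The wing is held at width 10 mm. I lift the cover.

Call:
step_arm(plan=[[[-3, 0, 0, 0, 0, 0, 8], [-8, 0, 0, 0, 0, 0, 8], [-16, 0, 0, 0, 0, 0, 8], [-26, 0, 0, 0, 0, 0, 8], [-38, 0, 0, 0, 0, 0, 8], [-50, 0, 0, 0, 0, 0, 8], [-64, 0, 0, 0, 0, 0, 8], [-78, 0, 0, 0, 0, 0, 8], [-92, 0, 0, 0, 0, 0, 8], [-102, 0, 0, 0, 0, 0, 8], [-108, 0, 0, 0, 0, 0, 8], [-110, 0, 0, 0, 0, 0, 8]]])

```text
time: 7.22
tcp_pos: [0.4541, -0.2274, 0.1125]
orientation: [[0.004, 0.964, -0.266], [-0.002, -0.266, -0.964], [-1.0, 0.005, 0.001]]
force: [0.1, -0.5, -2.3]
width: 0.0098
```

```bash
python3 - <<'E'
from h import *
im,d,p=snap('wrist');s=monitor.get_state();print(s['tcp_pos'],s['width'],s['force'],s['time'])
np.savez('pics/wrist7.npz',im=im,d=d,T=s['tcp_pos'],Ro=s['orientation'],**p)
i2,d2,p2=snap('side')
cv2.imwrite('pics/l7.png',np.hstack([cv2.resize(im[:,:,::-1],(400,300)),cv2.resize(i2[100:300,250:517,::-1],(400,300))]))
E
```

```text
[ 0.45385368 -0.2273789   0.11206451] 0.009597797000142632 [ 0.26421883 -0.12720264 -1.56328982] 7.2667
```

View pics/l7.png

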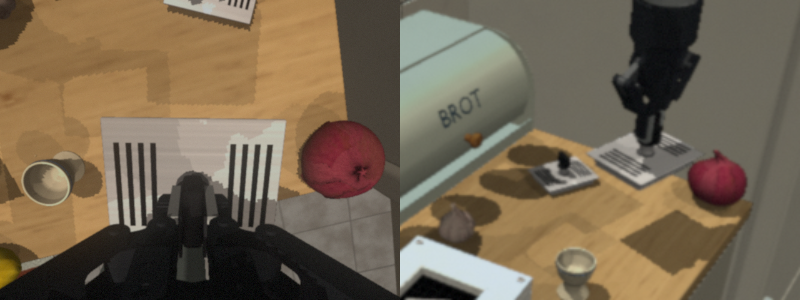

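The cover is lifted level. The left picture shows the plate's far edge from (102,118) to (285,120). Next I measure the plate relative to the tool.

```bash
cat > cov.py <<'E'
from m0 import *
def linefit(pts):
    vx,vy,x,y=cv2.fitLine(np.float32(pts),cv2.DIST_HUBER,0,.01,.01).ravel();return np.array([x,y]),np.array([vx,vy])
def cover(im,p,T,Ro,dz=.0159,z=None):
    z=T[2]+dz if z is None else z
    hsv=cv2.cvtColor(im,cv2.COLOR_RGB2HSV);g=cv2.cvtColor(im,cv2.COLOR_RGB2GRAY)
    m=((hsv[...,1]<45)&(g>85)).astype(np.uint8)
    n,l,st,ce=cv2.connectedComponentsWithStats(m)
    return m,g,l,st,z
E
python3 - <<'E'
from cov import *
z=np.load('pics/wrist7.npz');im=z['im'];p={k:z[k] for k in('fx','fy','cx','cy','R','t')};T=z['T'];Ro=z['Ro']
m,g,l,st,zz=cover(im,p,T,Ro)
k=l[210,190];M=l==k;print(st[k])
top=[(u,np.argmax(M[:,u])-.5) for u in range(185,440,3)]
left=[(np.argmax(M[v])-.5,v) for v in range(205,330,3)]
right=[(639-np.argmax(M[v][::-1])+.5,v) for v in range(205,330,3)]
def tl(pts,axis):
    W=np.array([ray(p,u,v,zz) for u,v in pts]);L=(W-T)@Ro*1e3
    c,dv=linefit(L[:,1:3]);r=L[:,1:3]-c; n=np.array([-dv[1],dv[0]]);print(c,dv,'res',np.abs(r@n).mean()); return c,dv
ct,dt=tl(top,0);cl,dl=tl(left,1);cr,dr=tl(right,1)
# in tool (y,z)
X=lambda a,da,b,db:a+da*np.linalg.solve(np.c_[da,-db],b-a)[0]
A=X(ct,dt,cl,dl);B=X(ct,dt,cr,dr);print(A,B,np.linalg.norm(A-B))
e=(B-A)/np.linalg.norm(B-A);n=np.array([-e[1],e[0]]); 
if n[0]>0:n=-n
C=(A+B)/2+n*46;print('centre tool y,z',C)
w=T+Ro@np.r_[0,C/1e3];xw=Ro@np.r_[0,e];print('world',w[:2],'yaw short',np.degrees(np.arctan2(xw[1],xw[0]))%90-90)
E
```

```text
[  162   189   473   282 51009]
[ 45.9685 -10.0957] [ 0.0125 -0.9999] res 0.12029878707029204
[ 13.7604 -57.4639] [0.9999 0.0143] res 0.12916498232581533
[ 8.0737 92.4238] [ 0.3839 -0.9234] res 7.696542826002289
[ 46.5525 -56.9952] [45.8226  1.6228] 58.62255
centre tool y,z [  0.1911 -28.2589]
world [ 0.4615 -0.2002] yaw short -16.11750789792454
```

The cover's centre is within 0.3 mm of the tool axis, and its yaw is -16.1°. The egg cup and garlic stay about 55 mm below the skirt at this height. I carry the cover over the housing.

Call:
step_arm(plan=[[[0, 0, -8, -1, 0, 0, 8], [0, 0, -24, -3, 0, 0, 8], [0, -1, -48, -5, 0, 0, 8], [0, -2, -80, -7, 0, 0, 8], [0, -3, -114, -10, 0, 0, 8], [0, -4, -150, -12, 0, 0, 8], [0, -5, -186, -14, 0, 0, 8], [0, -6, -222, -16, 0, 0, 8], [0, -7, -256, -18, 0, 0, 8], [0, -8, -286, -20, 0, 0, 8], [0, -9, -310, -21, 0, 0, 8], [0, -9, -326, -22, 0, 0, 8]]])

```text
time: 8.32
tcp_pos: [0.5312, 0.0921, 0.1099]
orientation: [[0.001, 0.993, 0.119], [-0.002, 0.119, -0.993], [-1.0, 0.0, 0.002]]
force: [-0.3, -0.5, -3.0]
width: 0.0101
```

Call:
step_arm(plan=[[[0, 0, 0, 0, 0, 0, 8], [0, 0, 0, 0, 0, 0, 8]]])

```text
time: 8.48
tcp_pos: [0.5305, 0.0928, 0.1088]
orientation: [[-0.002, 0.993, 0.12], [-0.003, 0.12, -0.993], [-1.0, -0.002, 0.003]]
force: [0.7, -1.1, -2.6]
width: 0.0099
```

```bash
cat > over.py <<'E'
from h import *
import sys
im,d,p=snap('wrist');s=monitor.get_state();print(s['tcp_pos'],s['orientation'].round(3).tolist(),s['width'],s['force'],s['time'])
n=sys.argv[1]
np.savez('pics/w%s.npz'%n,im=im,d=d,T=s['tcp_pos'],Ro=s['orientation'],**p)
i2,d2,p2=snap('side');i3,d3,p3=snap('scene')
np.savez('pics/s%s.npz'%n,side=i2,scene=i3)
r=lambda i,x,y,w,h:cv2.resize(i[y:y+h,x:x+w,::-1],(400,300),interpolation=cv2.INTER_CUBIC)
cv2.imwrite('pics/o%s.png'%n,np.vstack([cv2.resize(im[:,:,::-1],(800,600))[0:330,:],np.hstack([r(i2,160,190,220,165),r(i3,150,100,220,165)])[30:]]))
E
python3 over.py 8
```

```text
[0.5303066  0.09183488 0.1090263 ] [[-0.002, 0.993, 0.119], [-0.003, 0.119, -0.993], [-1.0, -0.002, 0.003]] 0.01002653681465939 [-0.83750916 -0.66061516 -2.26877091] 8.5333
```

View pics/o8.png

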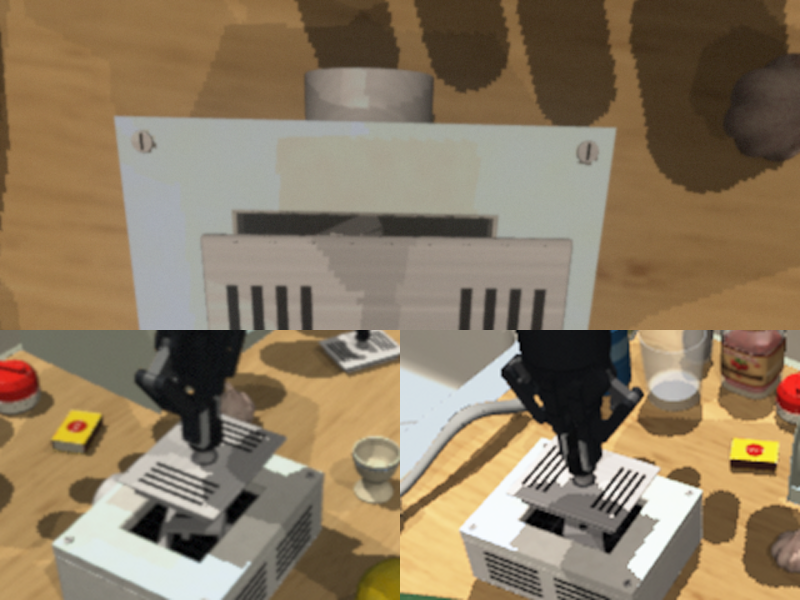

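The wrist view shows the opening's far edge from (235,212) to (497,217) at 1.25x scale, and the plate's far edge from (202,235) to (571,240). The plate must still shift to the left in this view (along -tool z). I fit both edges.

```bash
cat > ov.py <<'E'
from cov import *
import sys
def run(n,dz=.0159):
    z=np.load('pics/w%s.npz'%n);im=z['im'];p={k:z[k] for k in('fx','fy','cx','cy','R','t')};T=z['T'];Ro=z['Ro']
    g=cv2.GaussianBlur(cv2.cvtColor(im,cv2.COLOR_RGB2GRAY),(3,3),0).astype(float)
    return im,g,p,T,Ro
def vedge(g,us,v0,v1,sign):  # row of strongest vertical gradient, sub-pixel
    out=[]
    for u in us:
        dy=sign*np.diff(g[v0:v1,u]);k=int(np.argmax(dy));
        if 0<k<len(dy)-1:
            a,b,c=dy[k-1:k+2];o=.5*(a-c)/(a-2*b+c) if a-2*b+c else 0
            out.append((u,v0+k+.5+o))
    return out
def hedge(g,vs,u0,u1,sign):
    return [(x,v) for v,x in vedge(g.T,vs,u0,u1,sign)]
def fit(p,T,Ro,pts,zz):
    W=np.array([ray(p,u,v,zz) for u,v in pts]);L=(W-T)@Ro*1e3;c,dv=linefit(L[:,1:3]);nn=np.array([-dv[1],dv[0]]);return c,dv,np.abs((L[:,1:3]-c)@nn).mean()
X=lambda a,b:a[0]+a[1]*np.linalg.solve(np.c_[a[1],-b[1]],b[0]-a[0])[0]
def corners(p,T,Ro,top,left,right,zz):
    t,l,r=[fit(p,T,Ro,q,zz) for q in(top,left,right)];A=X(t,l);B=X(t,r);e=(B-A)/np.linalg.norm(B-A)
    print(' res',[round(float(q[2]),2) for q in(t,l,r)],'A',A,'B',B,'len',np.linalg.norm(A-B),'dir deg',np.degrees(np.arctan2(e[0],e[1])));n=np.array([-abs(e[1]),e[0]*np.sign(e[1])]);return (A+B)/2,n,e
E
python3 - <<'E'
from ov import *
im,g,p,T,Ro=run('8')
# opening: rows ~170-174 top edge bright->dark ; sides rows 174-184
op=[vedge(g,range(200,385,3),163,180,-1),hedge(g,range(175,184),180,200,-1),hedge(g,range(177,186),385,405,1)]
cv=[vedge(g,range(175,445,3),181,197,1),hedge(g,range(200,262,2),152,172,1),hedge(g,range(200,262,2),446,466,-1)]
# outer housing: top edge and sides
ho=[vedge(g,range(110,235,3),84,106,1),hedge(g,range(110,250,4),90,120,1),hedge(g,range(112,250,4),460,500,-1)]
for nm,e,zz,h in(('open',op,.075,39.5),('cover',cv,T[2]+.0159,46),('housing',ho,.075,75)):
    print(nm,[(q[0],q[-1]) for q in e]);m,n,ee=corners(p,T,Ro,*e,zz);print('  centre tool yz',m+n*h)
E
```

```text
open [((200, np.float64(169.875)), (383, np.float64(173.5))), ((np.float64(188.88888888888889), 175), (np.float64(189.41666666666666), 183)), ((np.float64(393.75), 177), (np.float64(393.3888888888889), 185))]
 res [0.36, 0.02, 0.02] A [ 47.8955 -59.9888] B [45.7511 42.0712] len 102.08247 dir deg -1.203682
  centre tool yz [ 7.332  -9.7886]
cover [((175, np.float64(189.0)), (442, np.float64(192.75))), ((np.float64(163.0), 200), (np.float64(168.0), 260)), ((np.float64(455.25), 200), (np.float64(448.1), 260))]
 res [0.33, 0.07, 0.06] A [ 47.4592 -56.9004] B [45.6914 56.3846] len 113.29877 dir deg -0.89402163
  centre tool yz [ 0.5809 -0.9756]
housing [((110, np.float64(92.77777777777777)), (233, np.float64(95.5))), ((np.float64(113.79310344827586), 110), (np.float64(109.28571428571429), 246)), ((np.float64(491.3636363636364), 112), (np.float64(472.1), 248))]
 res [0.04, 0.9, 1.26] A [  83.4343 -103.2482] B [79.811  87.0031] len 190.28581 dir deg -1.0910525
  centre tool yz [ 6.6362 -9.5506]
```

```bash
python3 - <<'E'
from ov import *
z=np.load('pics/w8.npz');d=z['d'];im,g,p,T,Ro=run('8')
def zat(u0,u1,v0,v1):
    v,u=np.mgrid[v0:v1,u0:u1];dd=d[v0:v1,u0:u1];X=np.stack([(u-p['cx'])/p['fx']*dd,(v-p['cy'])/p['fy']*dd,dd],-1);W=(X-p['t'])@p['R'];return np.median(W[dd>0][:,2])
for n,b in(('plateL',(170,182,200,250)),('plateR',(438,446,200,250)),('plate top',(200,250,198,215)),('plate top R',(380,430,198,215)),('house',(120,180,110,160)),('house R',(400,450,130,180)),('counter',(20,60,150,250))):print(n,zat(*b))
cv=[vedge(g,range(175,445,3),181,197,1),hedge(g,range(200,262,2),152,172,1),hedge(g,range(200,262,2),446,466,-1)]
for zz in(.1205,.1225):
  m,n,ee=corners(p,T,Ro,*cv,zz);print(zz,m+n*46)
E
```

```text
plateL 0.12478301662897051
plateR 0.12499361287401799
plate top 0.12474593058848003
plate top R 0.1249421740206428
house 0.07514370186991232
house R 0.07530497693859528
counter -6.13402458850693e-05
 res [0.34, 0.07, 0.07] A [ 46.7001 -58.4169] B [44.8842 57.9506] len 116.38167 dir deg -0.894022
0.1205 [-0.2022 -0.9509]
 res [0.34, 0.07, 0.07] A [ 47.0431 -57.7316] B [45.249 57.243] len 114.988686 dir deg -0.89402133
0.1225 [ 0.1516 -0.962 ]
```

The plate depth is level at 0.125. The needed shift is about +6 mm in tool y and -9 mm in tool z, which agrees with the planned spot (0.535,0.1015). I apply it, come down 24 mm and look again.

Call:
step_arm(plan=[[[0, 3, -4, 0, 0, 0, 8], [2, 6, -9, 0, 0, 0, 8], [8, 6, -9, 0, 0, 0, 8], [15, 6, -9, 0, 0, 0, 8], [20, 6, -9, 0, 0, 0, 8], [23, 6, -9, 0, 0, 0, 8], [24, 6, -9, 0, 0, 0, 8], [24, 6, -9, 0, 0, 0, 8], [24, 6, -9, 0, 0, 0, 8]]])

```text
time: 9.38
tcp_pos: [0.5355, 0.1006, 0.0855]
orientation: [[-0.0, 0.993, 0.118], [-0.003, 0.118, -0.993], [-1.0, -0.001, 0.003]]
force: [0.3, 0.0, -3.0]
width: 0.0101
```

```bash
python3 over.py 9
```

```text
[0.53558997 0.10064868 0.08566558] [[-0.0, 0.993, 0.118], [-0.003, 0.118, -0.993], [-1.0, -0.001, 0.002]] 0.009890052392805913 [ 0.21165049  0.09914374 -1.75267415] 9.4333
```

View pics/o9.png

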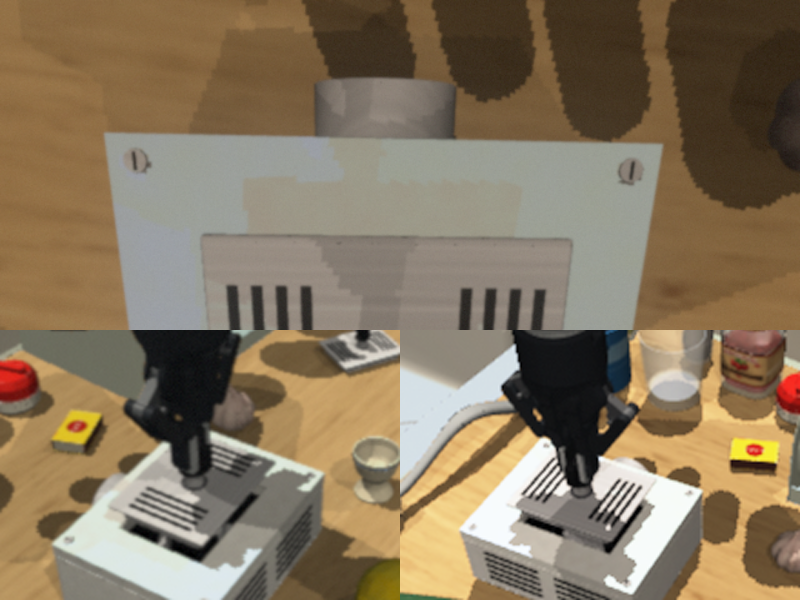

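The plate's far edge still runs from (202,235) to (571,240) at 1.25x scale. The housing's far corners are at (106,133) and (662,144). I fit both from this frame.

```bash
python3 - <<'E'
from ov import *
im,g,p,T,Ro=run('9')
sat=255-cv2.cvtColor(im,cv2.COLOR_RGB2HSV)[...,1].astype(float)
cv=[vedge(g,range(175,445,3),181,197,-1) ,hedge(g,range(200,262,2),152,172,-1),hedge(g,range(200,262,2),446,466,1)]
ho=[vedge(sat,list(range(95,240,3))+list(range(375,515,3)),100,122,1),hedge(sat,range(125,250,4),78,110,1),hedge(sat,range(130,250,4),500,538,-1)]
for nm,e,zz,h in(('cover',cv,T[2]+.0159,46),('housing',ho,.075,75)):
    print(nm,[(q[0],q[-1]) for q in e]);m,n,ee=corners(p,T,Ro,*e,zz);print('  centre tool yz',m+n*h)
E
```

```text
cover [((175, np.float64(186.0)), (442, np.float64(189.58333333333334))), ((np.float64(160.16666666666666), 200), (np.float64(165.16666666666666), 260)), ((np.float64(458.0), 200), (np.float64(450.75), 260))]
 res [0.06, 0.07, 0.04] A [ 47.2403 -57.019 ] B [45.7725 58.5727] len 115.600975 dir deg -0.72750175
  centre tool yz [0.5101 0.1928]
housing [((95, np.float64(105.52307692307693)), (513, np.float64(114.125))), ((np.float64(84.8157894736842), 125), (np.float64(100.63157894736842), 249)), ((np.float64(527.8222222222222), 130), (np.float64(508.8181818181818), 246))]
 res [0.04, 0.04, 0.03] A [ 77.0731 -95.2525] B [73.6754 95.2594] len 190.54214 dir deg -1.0217533
  centre tool yz [ 0.3862 -1.3339]
```

The fits agree: the cover needs -1.5 mm in tool z and +0.3° of turn. The remaining descent to seat is about 23.6 mm. I lower it with care and watch the force.

Call:
step_arm(plan=[[[0, 0, -1.5, 0.3, 0, 0, 8], [2, 0, -1.5, 0.3, 0, 0, 8], [5, 0, -1.5, 0.3, 0, 0, 8], [7, 0, -1.5, 0.3, 0, 0, 8], [9, 0, -1.5, 0.3, 0, 0, 8], [11, 0, -1.5, 0.3, 0, 0, 8], [12, 0, -1.5, 0.3, 0, 0, 8], [13, 0, -1.5, 0.3, 0, 0, 8], [13, 0, -1.5, 0.3, 0, 0, 8]]])

```text
time: 10.28
tcp_pos: [0.5353, 0.1021, 0.0725]
orientation: [[-0.0, 0.994, 0.112], [-0.003, 0.112, -0.994], [-1.0, -0.001, 0.003]]
force: [-0.1, -0.5, -1.8]
width: 0.0105
```

Call:
step_arm(plan=[[[1, 0, 0, 0, 0, 0, 8], [2, 0, 0, 0, 0, 0, 8], [3, 0, 0, 0, 0, 0, 8], [4, 0, 0, 0, 0, 0, 8], [5, 0, 0, 0, 0, 0, 8], [6, 0, 0, 0, 0, 0, 8], [6, 0, 0, 0, 0, 0, 8]]])

```text
time: 10.87
tcp_pos: [0.5352, 0.102, 0.0663]
orientation: [[-0.001, 0.994, 0.112], [-0.003, 0.112, -0.994], [-1.0, -0.001, 0.003]]
force: [-0.2, -0.3, -2.1]
width: 0.0095
```

```bash
python3 over.py 10
```

```text
[0.53521    0.10201243 0.06635302] [[-0.001, 0.994, 0.112], [-0.003, 0.112, -0.994], [-1.0, -0.001, 0.003]] 0.010271052247882662 [-0.07359042 -0.28391863 -2.11443659] 10.9167
```

View pics/o10.png

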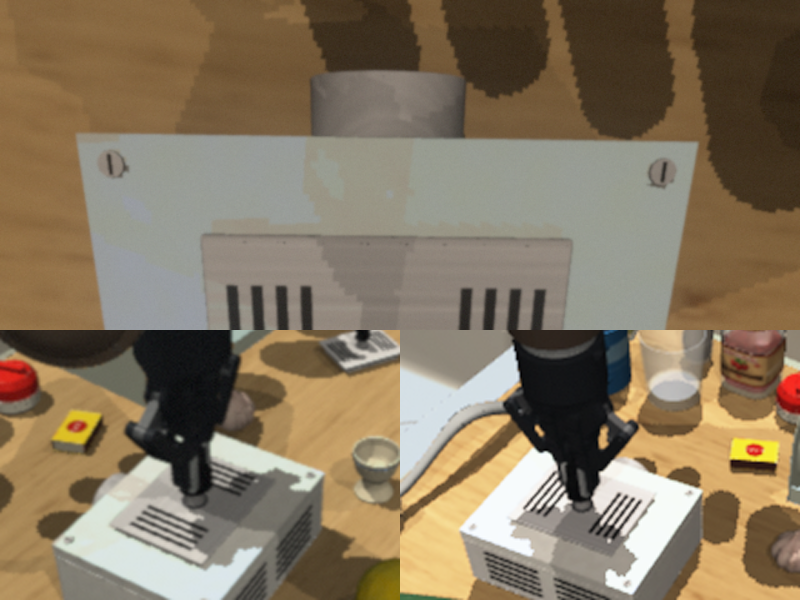

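The skirt is in the opening without contact, with about 4 mm left. I lower the rest slowly.

Call:
step_arm(plan=[[[1, 0, 0, 0, 0, 0, 8], [2, 0, 0, 0, 0, 0, 8], [3, 0, 0, 0, 0, 0, 8], [3.5, 0, 0, 0, 0, 0, 8], [4, 0, 0, 0, 0, 0, 8], [4.4, 0, 0, 0, 0, 0, 8], [4.4, 0, 0, 0, 0, 0, 8]]])

```text
time: 11.6
tcp_pos: [0.5353, 0.102, 0.0622]
orientation: [[-0.0, 0.994, 0.112], [-0.003, 0.112, -0.994], [-1.0, -0.001, 0.003]]
force: [0.2, 0.4, -2.5]
width: 0.0097
```

Call:
step_arm(plan=[[[0.3, 0, 0, 0, 0, 0, 8], [0.6, 0, 0, 0, 0, 0, 8], [0.8, 0, 0, 0, 0, 0, 8], [0.8, 0, 0, 0, 0, 0, 8], [0.8, 0, 0, 0, 0, 0, 8]]])

```text
time: 12.02
tcp_pos: [0.5354, 0.102, 0.0619]
orientation: [[0.0, 0.994, 0.113], [-0.003, 0.113, -0.994], [-1.0, -0.0, 0.003]]
force: [-1.9, 0.2, 3.3]
width: 0.0099
```

```bash
python3 - <<'E'
from h import *
s=monitor.get_state();print(s['tcp_pos'],s['force'],s['torque'])
E
```

```text
[0.53540894 0.10204276 0.0618766 ] [-1.87735733  0.21390142  3.27196502] [0.0104434  0.58609256 0.03595438]
```

Contact is light at 3.3 N, at the expected seated height (TCP 0.062). Now I turn the wing to the slot's yaw, +25.3° counter-clockwise, at light pressure.

Call:
step_arm(plan=[[[0, 0, 0, -2, 0, 0, 8], [0, 0, 0, -5, 0, 0, 8], [0, 0, 0, -8, 0, 0, 8], [0, 0, 0, -11, 0, 0, 8], [0, 0, 0, -14, 0, 0, 8], [0, 0, 0, -17, 0, 0, 8], [0, 0, 0, -20, 0, 0, 8], [0, 0, 0, -23, 0, 0, 8], [0, 0, 0, -25, 0, 0, 8], [0, 0, 0, -25.3, 0, 0, 8], [0, 0, 0, -25.3, 0, 0, 8]]])

```text
time: 12.93
tcp_pos: [0.5357, 0.1024, 0.062]
orientation: [[0.001, 0.85, 0.526], [-0.002, 0.526, -0.85], [-1.0, -0.0, 0.002]]
force: [-2.0, 1.4, 1.5]
width: 0.0101
```

```bash
python3 over.py 11; python3 - <<'E'
from h import *
s=monitor.get_state();print(s['tcp_pos'],s['force'],s['torque'],np.degrees(np.arctan2(s['orientation'][1,1],s['orientation'][0,1])))
E
```

```text
[0.53567702 0.10236997 0.06205211] [[0.001, 0.851, 0.526], [-0.002, 0.526, -0.851], [-1.0, -0.0, 0.002]] 0.010024114868776066 [-1.07008666  0.95057948  1.09046331] 12.9833
[0.53567108 0.10235075 0.06203347] [-2.18495901  1.54766326  2.50827669] [0.5520443  0.49492095 0.04738806] 31.736921005684096
```

View pics/o11.png

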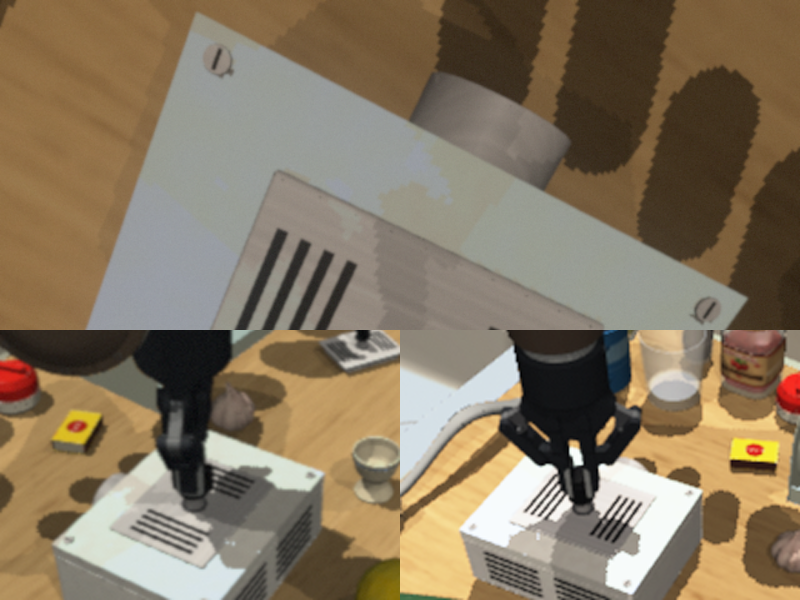

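The cover stayed square to the housing while the knob turned, and it looks flat. The wing's yaw is 31.7°. I feel downward 2.5 mm: a spring rate of 0.5 N/mm means the pin is in the slot, while a hard rise means it is on the bridge.

Call:
step_arm(plan=[[[0.5, 0, 0, 0, 0, 0, 8], [1, 0, 0, 0, 0, 0, 8], [1.5, 0, 0, 0, 0, 0, 8], [2, 0, 0, 0, 0, 0, 8], [2.5, 0, 0, 0, 0, 0, 8], [2.5, 0, 0, 0, 0, 0, 8]]])

```text
time: 13.58
tcp_pos: [0.5357, 0.1024, 0.0595]
orientation: [[0.001, 0.851, 0.526], [-0.002, 0.526, -0.851], [-1.0, -0.001, 0.002]]
force: [-2.5, 0.9, 3.4]
width: 0.0098
```

```bash
cat > st.py <<'E'
from h import *
s=monitor.get_state();print(s['tcp_pos'].round(4),s['force'].round(2),s['torque'].round(3),np.degrees(np.arctan2(s['orientation'][1,1],s['orientation'][0,1])).round(2),s['width'],s['time'])
E
python3 st.py
```

```text
[0.5357 0.1024 0.0595] [-2.53  0.86  3.45] [0.417 0.692 0.003] 31.73 0.009780325121412177 13.5833
```

It is soft, so the pin is in the slot. I push on.

Call:
step_arm(plan=[[[1, 0, 0, 0, 0, 0, 8], [2, 0, 0, 0, 0, 0, 8], [3, 0, 0, 0, 0, 0, 8], [4, 0, 0, 0, 0, 0, 8], [5, 0, 0, 0, 0, 0, 8], [6, 0, 0, 0, 0, 0, 8], [7, 0, 0, 0, 0, 0, 8], [8, 0, 0, 0, 0, 0, 8], [8, 0, 0, 0, 0, 0, 8]]])

```text
time: 14.33
tcp_pos: [0.5357, 0.1024, 0.0519]
orientation: [[0.001, 0.85, 0.526], [-0.002, 0.526, -0.85], [-1.0, -0.0, 0.002]]
force: [-4.5, 1.3, 7.3]
width: 0.01
```

```bash
python3 st.py
```

```text
[0.5357 0.1024 0.0519] [-4.55  1.35  7.28] [ 0.483  1.121 -0.04 ] 31.74 0.01003189533950744 14.3333
```

Call:
step_arm(plan=[[[0.5, -0.4, -0.2, 0, 0, 0, 8], [1, -0.4, -0.2, 0, 0, 0, 8], [1.5, -0.4, -0.2, 0, 0, 0, 8], [2, -0.4, -0.2, 0, 0, 0, 8], [2.5, -0.4, -0.2, 0, 0, 0, 8], [2.8, -0.4, -0.2, 0, 0, 0, 8], [2.8, -0.4, -0.2, 0, 0, 0, 8]]])

```text
time: 14.92
tcp_pos: [0.5357, 0.1024, 0.0499]
orientation: [[0.002, 0.85, 0.526], [-0.002, 0.526, -0.85], [-1.0, 0.0, 0.003]]
force: [-3.4, 0.3, 8.6]
width: 0.0097
```

```bash
python3 st.py
```

```text
[0.5357 0.1024 0.0499] [-3.36  0.3   8.6 ] [ 0.351  1.035 -0.052] 31.76 0.009697290916861011 14.9167
```

Call:
step_arm(plan=[[[0.5, -0.3, -0.2, 0, 0, 0, 8], [1, -0.3, -0.2, 0, 0, 0, 8], [1.4, -0.3, -0.2, 0, 0, 0, 8], [1.4, -0.3, -0.2, 0, 0, 0, 8]]])

```text
time: 15.25
tcp_pos: [0.5358, 0.1024, 0.0493]
orientation: [[0.003, 0.85, 0.527], [-0.002, 0.527, -0.85], [-1.0, 0.001, 0.003]]
force: [-3.5, 1.1, 7.6]
width: 0.0094
```

```bash
python3 st.py
```

```text
[0.5358 0.1024 0.0493] [-3.45  1.06  7.57] [ 0.324  1.128 -0.045] 31.79 0.009365776288699714 15.25
```

Call:
step_arm(plan=[[[0.7, -0.2, -0.1, 0, 0, 0, 8], [1.4, -0.2, -0.1, 0, 0, 0, 8], [1.8, -0.2, -0.1, 0, 0, 0, 8], [1.8, -0.2, -0.1, 0, 0, 0, 8], [1.8, -0.2, -0.1, 0, 0, 0, 8]]])

```text
time: 15.67
tcp_pos: [0.5358, 0.1024, 0.0487]
orientation: [[0.004, 0.85, 0.527], [-0.002, 0.527, -0.85], [-1.0, 0.002, 0.004]]
force: [-4.4, 2.0, 10.3]
width: 0.01
```

```bash
python3 st.py;python3 over.py 12
```

```text
[0.5358 0.1024 0.0487] [-4.42  1.98 10.35] [ 0.429  1.462 -0.052] 31.8 0.0099727835518223 15.6667
[0.53584607 0.10237731 0.04870899] [[0.004, 0.85, 0.527], [-0.002, 0.527, -0.85], [-1.0, 0.002, 0.004]] 0.009867524860239858 [-4.83873627  0.97005195  9.99698662] 15.7167
```

View pics/o12.png

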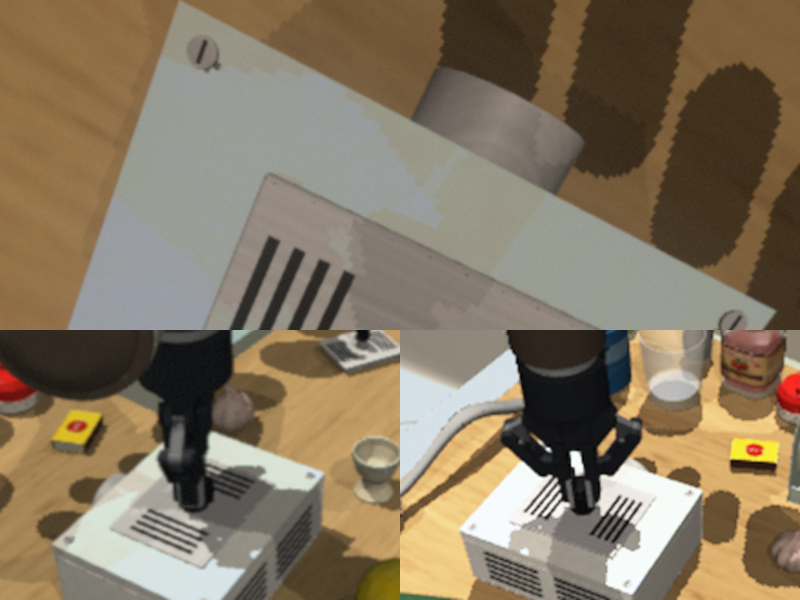

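Travel is 13.5 mm with the force at about 10 N, so the knob is at its stop. I turn clockwise while holding the pressure, starting with 30°.

Call:
step_arm(plan=[[[1.3, 0, 0, 3, 0, 0, 8], [1.5, 0, 0, 6, 0, 0, 8], [1.5, 0, 0, 10, 0, 0, 8], [1.5, 0, 0, 14, 0, 0, 8], [1.5, 0, 0, 18, 0, 0, 8], [1.5, 0, 0, 22, 0, 0, 8], [1.5, 0, 0, 26, 0, 0, 8], [1.5, 0, 0, 30, 0, 0, 8]]])

```text
time: 16.48
tcp_pos: [0.5359, 0.1019, 0.0487]
orientation: [[0.004, 1.0, 0.029], [-0.003, 0.029, -1.0], [-1.0, 0.004, 0.003]]
force: [-4.6, -0.6, 11.9]
width: 0.01
```

```bash
python3 st.py
```

```text
[0.5359 0.1019 0.0487] [-4.56 -0.57 11.92] [-0.039  1.565  0.011] 1.66 0.01000123258036931 16.4833
```

It turns freely, with the axial torque near 0. I continue.

Call:
step_arm(plan=[[[1, 0, 0, 3, 0, 0, 8], [1, 0, 0, 8, 0, 0, 8], [1, 0, 0, 13, 0, 0, 8], [1, 0, 0, 18, 0, 0, 8], [1, 0, 0, 23, 0, 0, 8], [1, 0, 0, 28, 0, 0, 8], [1, 0, 0, 33, 0, 0, 8], [1, 0, 0, 38, 0, 0, 8], [1, 0, 0, 43, 0, 0, 8], [1, 0, 0, 47, 0, 0, 8], [1, 0, 0, 50, 0, 0, 8], [1, 0, 0, 50, 0, 0, 8]]])

```text
time: 17.48
tcp_pos: [0.5356, 0.1012, 0.0487]
orientation: [[0.003, 0.664, -0.748], [-0.005, -0.748, -0.664], [-1.0, 0.006, 0.001]]
force: [-5.4, -0.1, 11.1]
width: 0.0098
```

```bash
python3 st.py
```

```text
[0.5356 0.1012 0.0487] [-5.43 -0.11 11.13] [-0.128  1.493 -0.026] -48.43 0.00979722394799327 17.4833
```

Call:
step_arm(plan=[[[0.8, 0, 0, 2, 0, 0, 8], [0.8, 0, 0, 4, 0, 0, 8], [0.8, 0, 0, 6, 0, 0, 8], [0.8, 0, 0, 8, 0, 0, 8], [0.8, 0, 0, 8, 0, 0, 8]]])

```text
time: 17.9
tcp_pos: [0.5355, 0.1011, 0.0487]
orientation: [[0.003, 0.552, -0.834], [-0.005, -0.834, -0.552], [-1.0, 0.006, 0.0]]
force: [-5.2, 0.9, 9.7]
width: 0.0102
```

```bash
python3 st.py
```

```text
[0.5355 0.1011 0.0487] [-5.25  0.91  9.67] [ 0.357  1.446 -0.021] -56.47 0.01017067764398554 17.9
```

Call:
step_arm(plan=[[[0.8, 0, 0, 1, 0, 0, 8], [0.8, 0, 0, 2, 0, 0, 8], [0.8, 0, 0, 2, 0, 0, 8]]])

```text
time: 18.15
tcp_pos: [0.5355, 0.1011, 0.0487]
orientation: [[0.003, 0.523, -0.853], [-0.005, -0.853, -0.523], [-1.0, 0.006, 0.0]]
force: [-4.2, 1.6, 8.9]
width: 0.0098
```

```bash
python3 st.py
```

```text
[0.5355 0.1011 0.0487] [-4.19  1.63  8.87] [ 0.471  1.467 -0.066] -58.49 0.009763812335537816 18.15
```

Call:
step_arm(plan=[[[0.8, 0, 0, 1, 0, 0, 8], [0.8, 0, 0, 1.5, 0, 0, 8], [0.8, 0, 0, 1.5, 0, 0, 8]]])

```text
time: 18.4
tcp_pos: [0.5355, 0.1011, 0.0487]
orientation: [[0.003, 0.5, -0.866], [-0.005, -0.866, -0.5], [-1.0, 0.006, -0.0]]
force: [-4.2, 1.9, 9.6]
width: 0.0101
```

```bash
python3 st.py
```

```text
[0.5355 0.1011 0.0487] [-4.24  1.9   9.61] [ 0.536  1.438 -0.047] -59.99 0.010123931910085057 18.4
```

I have turned 91.8° with no hard stop felt. I let the knob rise slowly, still gripped, to see whether it is caught.

Call:
step_arm(plan=[[[-0.5, 0, 0, 0, 0, 0, 8], [-1, 0, 0, 0, 0, 0, 8], [-1.5, 0, 0, 0, 0, 0, 8], [-2, 0, 0, 0, 0, 0, 8], [-2.5, 0, 0, 0, 0, 0, 8], [-2.5, 0, 0, 0, 0, 0, 8]]])

```text
time: 18.9
tcp_pos: [0.5355, 0.1011, 0.0518]
orientation: [[0.003, 0.5, -0.866], [-0.006, -0.866, -0.5], [-1.0, 0.006, -0.0]]
force: [-4.0, 1.1, 8.2]
width: 0.01
```

```bash
python3 st.py
```

```text
[0.5355 0.1011 0.0518] [-4.03  1.08  8.15] [0.512 1.265 0.011] -59.98 0.00998366488327015 18.9
```

Call:
step_arm(plan=[[[-0.5, 0, 0, 0, 0, 0, 8], [-1, 0, 0, 0, 0, 0, 8], [-1, 0, 0, 0, 0, 0, 8]]])

```text
time: 19.15
tcp_pos: [0.5354, 0.1011, 0.0521]
orientation: [[0.003, 0.5, -0.866], [-0.005, -0.866, -0.5], [-1.0, 0.006, 0.0]]
force: [-0.3, 1.1, -0.8]
width: 0.01
```

```bash
python3 st.py
```

```text
[0.5354 0.1011 0.0521] [-0.28  1.06 -0.84] [ 0.541  0.133 -0.003] -60.0 0.009997031999363496 19.15
```

At 10.1 mm travel the force fell to zero and the tool met resistance upward, so the pin is in its seat. I release and back off straight up.

Call:
step_arm(plan=[[[0, 0, 0, 0, 0, 0, 20], [0, 0, 0, 0, 0, 0, 30], [0, 0, 0, 0, 0, 0, 36], [0, 0, 0, 0, 0, 0, 36], [-5, 0, 0, 0, 0, 0, 36], [-15, 0, 0, 0, 0, 0, 36], [-30, 0, 0, 0, 0, 0, 36], [-55, 0, 0, 0, 0, 0, 36], [-85, 0, 0, 0, 0, 0, 36], [-115, 0, 0, 0, 0, 0, 36], [-140, 0, 0, 0, 0, 0, 36], [-140, 0, 0, 0, 0, 0, 36]]])

```text
time: 20.15
tcp_pos: [0.5386, 0.1029, 0.1997]
orientation: [[0.016, 0.501, -0.865], [-0.001, -0.865, -0.501], [-1.0, 0.009, -0.013]]
force: [0.8, 0.3, 0.8]
width: 0.0363
```

```bash
python3 over.py 13; python3 - <<'E'
from h import *
z=np.load('pics/w13.npz');d=z['d'];im=z['im'];p={k:z[k] for k in('fx','fy','cx','cy','R','t')}
cv2.imwrite('pics/w13.png',im[:,:,::-1])
v,u=np.mgrid[0:480,0:640];X=np.stack([(u-p['cx'])/p['fx']*d,(v-p['cy'])/p['fy']*d,d],-1);W=(X-p['t'])@p['R']
np.save('pics/W13.npy',W)
r=np.hypot(W[...,0]-.5355,W[...,1]-.1015)
k=(r<.02)&(d>0)&(W[...,2]>.09)&(W[...,2]<.13);x=W[k];print('knob',k.sum(),np.percentile(x[:,2],[50,80,95,99]))
t=x[x[:,2]>np.percentile(x[:,2],80)-.003];rr=cv2.minAreaRect((t[:,:2]*1e3).astype(np.float32));print(rr)
_,_,V=np.linalg.svd(t[:,:2]-t[:,:2].mean(0),full_matrices=False);print('wing yaw',np.degrees(np.arctan2(V[0,1],V[0,0])),t.mean(0))
g=cv2.cvtColor(im,cv2.COLOR_RGB2GRAY)
# heights in cover frame quadrants
c,s=np.cos(np.radians(5.6)),np.sin(np.radians(5.6));a=W[...,0]-.5355;b=W[...,1]-.1015;lx=a*c+b*s;ly=-a*s+b*c
for sx in(-1,1):
  for sy in(-1,1):
    k=(abs(lx-sx*.036)<.005)&(abs(ly-sy*.050)<.005)&(d>0);h=(abs(lx-sx*.062)<.006)&(abs(ly-sy*.08)<.008)&(d>0);print(sx,sy,k.sum(),np.median(W[k][:,2]),h.sum(),np.median(W[h][:,2]) if h.sum() else None)
E
```

```text
[0.53696557 0.10259646 0.1966316 ] [[0.011, 0.5, -0.866], [-0.002, -0.866, -0.5], [-1.0, 0.007, -0.009]] 0.0364435222290377 [ 0.02278708 -0.01683372 -0.64682407] 20.2
knob 913 [0.11026835 0.11095985 0.11155427 0.1120699 ]
((536.2610473632812, 101.65567016601562), (10.661725997924805, 33.531150817871094), 30.53147315979004)
wing yaw 120.41750307904744 [0.53647556 0.10122656 0.1103196 ]
-1 -1 203 0.07825208582601764 408 0.07549376823559469
-1 1 152 0.07799140774013728 277 0.07522438084762474
1 -1 220 0.07822209474499763 457 0.07556917221032564
1 1 172 0.07810205351318449 315 0.07515784947639054
```

View pics/w13.png

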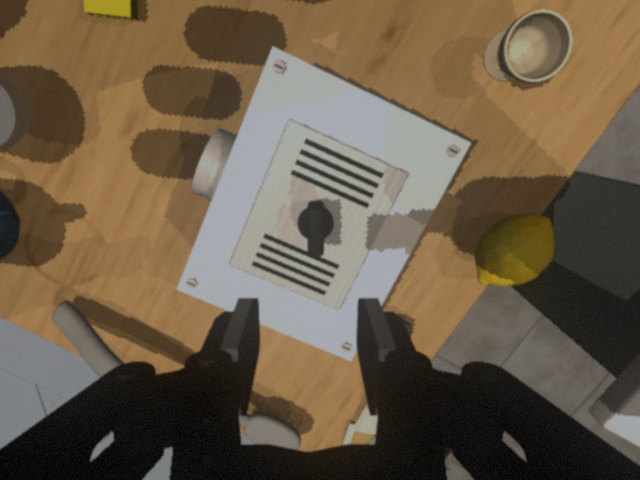

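View pics/o13.png

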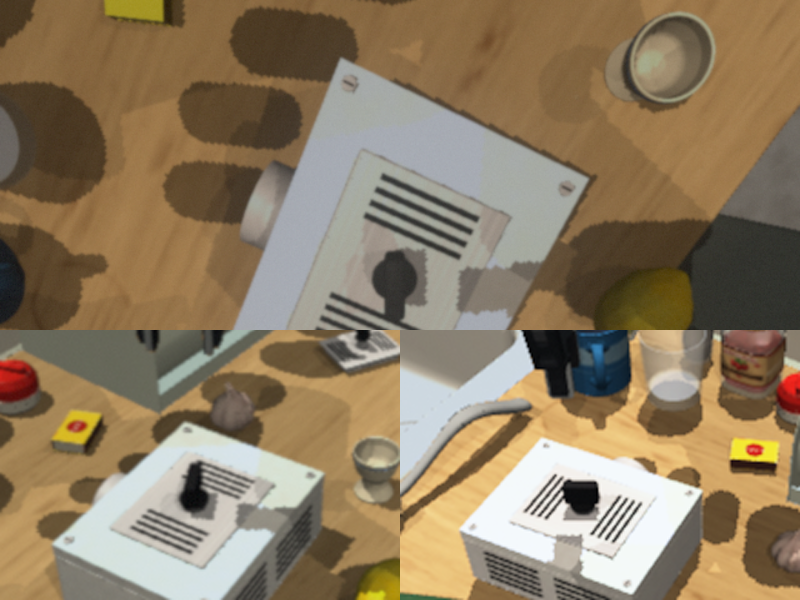

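The pictures show the cover flat, with its plate top at 0.078 at all four corners on a housing top of 0.0753. The wing top is at 0.1105, which is exactly the height expected when locked 10 mm down. The wing stands 25° (0.43 rad) from the housing's y axis. The egg cup and garlic are in place, and the gripper is clear of everything. I hand in.

Call:
step_arm(plan=[[[0, 0, 0, 0, 0, 0, 36], [0, 0, 0, 0, 0, 0, 36], [0, 0, 0, 0, 0, 0, 36]]])

```text
time: 20.55
tcp_pos: [0.5341, 0.1016, 0.1916]
orientation: [[0.002, 0.5, -0.866], [-0.006, -0.866, -0.5], [-1.0, 0.006, 0.001]]
force: [-0.2, -0.8, -0.1]
width: 0.0361
```

```bash
python3 -c "
from h import *
print(workorder.sign_off())"
```

```text
the job is handed in; nothing more can be done
None
```

The filter housing is closed and the job is handed in at about 20.5 s. I carried the larger cover by its wing, set it into the opening, and turned the wing to the slot's measured 31.8°. I then felt the pin go in softly, pushed it to its stop at about 10 N, and turned it about 92° clockwise. The highest wrist force I read in the steps was about 12 N.

**Last checks:**
- **Cover:** the plate top is level at 0.078 m at all four corners, against 0.0753 m measured for the housing's top face. I did not measure its horizontal centring again after releasing it.
- **Knob:** the wing top stands at 0.1105 m, the height expected when locked 10 mm down. The wing is about 0.43 rad from the housing's y axis, and the knob held by itself after release.
- **Surroundings:** the egg cup and the garlic look unmoved in the pictures; I did not measure them. The gripper is well clear.

**What disagreed:**
- **Fingertip height:** the fingertips sat about 38 mm higher than the reported TCP implies, so I set the grasp height from the pictures.
- **Camera offsets:** the three cameras differed by up to 6 mm on absolute x. I relied on relative measurements from the wrist camera instead.
- **End stop:** I felt no distinct end stop at about 92°, so I went by the knob catching 10 mm down.

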